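Clear the trivet's inlay tiles into their box and latch it

ROBOT

A 6-joint arm with a two-finger parallel gripper is mounted at the origin on the work surface. World frame = base frame: x ahead of the robot, y to its left, z up, the work surface at z = 0. Lengths are in m, angles in rad, forces in N, time in s.
With the tool pointing down it reaches from about 0.3 to 0.775 m from the base axis. Payload 14.6 kg.
Tool frame: the origin (TCP) lies at the very end of the fingers, on their centre line; the grasp point (between the pads) lies 19 mm behind it (ctrl.hold_point_z is the z of the grasp point in the tool frame, in m); z points along the fingers, y is the direction in which the jaws open and shut (so a half turn about z gives the same grasp; the last joint's range is limited). The gripper opens to 94 mm and grips with 3 to 60 N. Pads are 16 mm wide; open, the fingers measure 119 mm over their backs; the gripper's body (75 mm by 177 mm) begins 78 mm behind the grasp point.
Start: joints at [-1.388, 0.3, 1.521, -0, 1.321, -0.067], TCP at [0.136, -0.533, 0.176] pointing down, gripper open.
Joint ranges: [-3.03, 3.03], [-0.79, 2.21], [0.23, 2.52], [-1.04, 4.18], [0, 3.07], [-2.55, 2.55]. Speed limits (rad/s): [2.22, 2.22, 2.57, 3.14, 3.14, 3.14].

INTERFACE

Orientations are given as [roll, pitch, yaw] about the fixed x, y, z axes, in that order (R = Rz(yaw) Ry(pitch) Rx(roll)).
In Python, from station import ctrl, cams, hand_in gives the robot as it stands.
- The arm moves only by the tool servo_tool, never from a script. Its argument "rows" is a list of rows, each a list of 7 numbers: the shift along the world's x, y, z in m, then the turn, a rotation vector about the world's x, y, z in rad, then the gripper command: -1 is shut, 1 is fully open, values between are in proportion. A call has exactly 8 rows; each row is the pose to reach, as a shift and turn from the pose measured when the call began; what a row does not reach only later rows make up. A row lasts 1/12 s, in which the tool goes at most 41.7 mm and 7.16 degrees, less where a joint would pass 70% of its speed; a pose out of reach is approached as far as the arm can. A call with a gripper value outside its range is refused whole. The fingers move at their own pace and stop on an object; "newtons" is the grip in N (left out, the last holds). Time passes only in rows, so rows that repeat a pose let the fingers close, or fill a call up. It gives the time, the measured TCP pose, the force and the opening at its end, in the units of the state.
- ctrl.get_obs(): the state, without advancing time (a new reading comes with each control period).
- cams.camera(name): name is "scene" or "top"; returns a dict with "image" (384x512x3 uint8, red, green, blue), "depth" (384x512 float32, m along the optical axis (not along the pixel's ray), 0 where there is no reading), "fx", "fy", "cx", "cy" (pixels), "rvec" (rotation vector, rad) and "tvec" (3), from world to camera coordinates, as OpenCV has them. Camera axes: x right, y down, z forward; pixel columns grow to the right and rows downward; lengths in m; the calibration is good to about 2 mm. A picture is of the moment at which its call begins.
- hand_in(): hands the job in, once; it reports no verdict.
Trained networks look in a picture, given as the dict that the camera call returned (one of the last four; its "shot" number tells which), for a name from the list of things; names that differ only in an ending like _2 or _b are one class to them, and where a whole thing is asked for, a point or a joint stands for the part that bears it (a point fixed in the world has none). Each returns a list of dicts, best first, with "p" (0 to 1); they miss things now and then, are a little off and sometimes report something else, mostly with a low value. They report only what shows in the picture. A call takes as long as a camera call. They do not tell look-alikes from the thing itself.
- cams.spot_in(picture, name): "box" ([left, top, right, bottom] as shares, 0 to 1, of the picture: columns of its width, rows of its height, round what is visible of it).
- cams.place_of(picture, name): "at" ([column, row] as shares, 0 to 1, of the picture: columns of its width, rows of its height: a listed point, or the origin of a listed thing).
The state is a dict: "time_s": time; "qpos": joint angles; "joint_vel": joint speeds; "tau": joint torques, N m; "ee_pos": TCP position; "eef_rot": TCP orientation; "force": force on the tool from outside, world axes, zero at the start; "moment": the same for the moment, N m; "grip_width": finger opening in m.
Only numpy, scipy, OpenCV 4.12 (cv2) and the standard library are available. Lean on these libraries where they do the work, as an engineer would, in place of code of your own. Each camera call takes 0.05 s, during which the arm holds its last target.

TASK

Put the trivet's ceramic tiles away: press down the blue-banded end of each tile so that its other end tips up, lift it out and lay it flat in the open wooden box, side by side. With all the tiles in, shut the green lid and then turn the red turnbutton square across its edge to secure it; do not knock over the enamel mug or the glass shaker that stand between box and trivet.

Things in the scene. Friction and masses are not known exactly. Their poses are not given: they have to be found in the camera images.
- trivet: Wooden trivet fixed on the worktop, 116 (x) x 262 (y) x 36 mm high; origin at the centre of its underside, -x towards the robot. Four pockets at x 0, y -93, -31, 31, 93 mm, 43 mm wide, open on top from x -44 to +41.5 mm. Each has a seat 22 mm above the worktop from its far end to x = -2 mm; nearer than that it is hollow down to 5.5 mm. The tiles lie on the seats, flush with the top.
- trivet_press (a point): Point on the trivet's top at the press spot of the pocket at y 31 mm, x -26 mm. Pushing a tile there (or 62 mm further along y, as the pockets go) 4 to 8 mm below the top rocks it over the seat's edge: under 2 N. It then stays tipped by itself at about 0.45 rad, the far (+x) end up, that end's underside 4 mm above the trivet's top.
- tile1: 80 x 40 x 14 mm trivet inlay: white ceramic face on a cork back, 48 to 78 g, with a blue glaze band across its press end (its -x end). Origin: centre of the underside; x along the 80 mm, z out of the ceramic face. At the start, if present, it lies flush in a trivet pocket with the banded end towards the trivet's -x. There are three or four tiles.
- tile2: 80 x 40 x 14 mm trivet inlay: white ceramic face on a cork back, 48 to 78 g, with a blue glaze band across its press end (its -x end). Origin: centre of the underside; x along the 80 mm, z out of the ceramic face. See tile1.
- tile3: 80 x 40 x 14 mm trivet inlay: white ceramic face on a cork back, 48 to 78 g, with a blue glaze band across its press end (its -x end). Origin: centre of the underside; x along the 80 mm, z out of the ceramic face. See tile1.
- tile4: 80 x 40 x 14 mm trivet inlay: white ceramic face on a cork back, 48 to 78 g, with a blue glaze band across its press end (its -x end). Origin: centre of the underside; x along the 80 mm, z out of the ceramic face. See tile1.
- box: Open light-wood storage box fixed on the worktop, 130 (x) x 310 (y) x 31 mm high outside, walls and floor 5 mm, inside 120 x 300 mm and 26 mm deep: the tiles lie side by side in one layer (stacked ones stop the lid). Origin: centre of its underside; its +x rim carries the lid's hinge, and the turnbutton stands before its -x wall.
- lid (a joint): Angle of the green lid (rad): 0 shut, 1.7 to 1.9 (leaning slightly back) at the start, stop at 2.0. The stiff hinge stays where it is left; about 2 to 3 N at the free edge moves it. A 130 x 310 x 8 mm panel, 200 g, with a brass knob (22 mm across, 24 mm tall) on its outer face, mid-width, 85 mm from the hinge; shut, its underside lies on the rim 31 mm up and its top at 39 mm.
- lid_hinge (a point): Point on the lid's hinge axis, at the middle of the box's +x rim, 65 mm from the box origin, 31 mm high. The axis is the box's y; opening swings the free edge up and over to +x.
- lid_edge (a point): Middle of the lid's free edge (the middle of its 8 mm thickness), 130 mm from the hinge axis.
- turnbutton (a joint): Angle of the red turnbutton (rad) about the vertical: 0 with the bar along the box's front wall (box y), clear of the lid; growing counter-clockwise seen from above; 1.57 with the bar along box x, across the shut lid's edge (it stops at 1.62). Turned by friction only (0.03 N m), stays where left; starts between 0 and 0.3.
- turnbutton_grip (a point): On the turnbutton's pivot axis, at mid-height of its bar, 49 mm above the worktop and 87 mm before the box origin (box -x). The bar is 76 mm long, centred on the pivot, 12 mm wide, 14 mm tall (42 to 56 mm above the worktop), on a 10 mm pin; below it a wooden block reaches up to 26 mm. Nothing but the pin supports the bar.
- mug: White enamel mug, 76 mm across, 85 mm high, standing between trivet and box on the far side; bystander, origin under its centre.
- shaker1: Empty glass shaker with steel cap, 42 mm across, 86 mm high, standing between trivet and box on the robot's side; bystander, origin under its centre.
Mind the look-alikes: they are no part of the job. What is shaped like the tile2 but purple or yellow is not meant.

How it is judged:
By the outcome, as a careful person would: the job done as asked, in the order asked, and still so for the second after the job is handed in, with the robot touching nothing.
Of tile1, tile2, tile3, tile4 only 3 to 4 are there at a start; the rules pass over those that are not, and their reading is None.
At some moment in a run one of tile1, tile2, tile3, tile4 may be knocked a few centimetres aside while the robot is not near it.
Once in a run the grip may slacken for a moment while it holds something.
It also fails if it takes over 210 s, if anything falls off the work surface, if the arm or the gripper's body presses on something with over 40 N, if the wrist force passes 120 N, or if a joint passes its speed limit or range.

## Working session

There is one attempt and no reset: what is moved stays moved. The work goes in short steps, Python scripts to look and compute and a tool call to move; the robot and the scene stay as the last step left them, time stands still between calls to the robot, and variables do not carry over. Pictures are saved under pics/ and viewed, and the job is handed in when it is done.

Besides the shell and the picture viewer there is one more tool, called after "Emit:" as name([rows], argument=value, ...), one row to a line, values as JSON. servo_tool: Moves the arm, as the interface text tells. Its arguments: {"type":"object","properties":{"rows":{"type":"array"},"newtons":{"type":"number"}},"required":["rows"]}

```bash
ls; mkdir -p pics
cat > h.py <<'E'
import numpy as np, cv2
from station import ctrl, cams, hand_in
def shot(name,fn=None,scale=1.5):
    c=cams.camera(name)
    if fn: cv2.imwrite('pics/'+fn,cv2.resize(cv2.cvtColor(c['image'],cv2.COLOR_RGB2BGR),None,fx=scale,fy=scale))
    np.savez('last_%s.npz'%name,**{k:c[k] for k in ['image','depth','fx','fy','cx','cy','rvec','tvec']})
    return c
def RT(c): return cv2.Rodrigues(np.array(c['rvec'],float))[0],np.array(c['tvec'],float).reshape(3)
def ray(c,u,v,z):
    R,t=RT(c); d=R.T@np.array([(u-c['cx'])/c['fx'],(v-c['cy'])/c['fy'],1]); o=-R.T@t
    return o+d*(z-o[2])/d[2]
def cloud(c):
    R,t=RT(c); h,w=c['depth'].shape; v,u=np.mgrid[:h,:w]; D=c['depth']
    P=np.stack([(u-c['cx'])/c['fx']*D,(v-c['cy'])/c['fy']*D,D],-1)
    return (P-t)@R
def proj(c,P):
    R,t=RT(c); q=R@np.array(P,float)+t; return q[0]/q[2]*c['fx']+c['cx'],q[1]/q[2]*c['fy']+c['cy']
def st():
    o=ctrl.get_obs(); print({k:np.round(o[k],4).tolist() for k in ['time_s','ee_pos','eef_rot','force','grip_width','qpos']})
E
python3 - <<'E'
from h import *
st(); print(ctrl.hold_point_z)
for n in ['top','scene']:
    c=shot(n,n+'0.png')
    for k in ['trivet','trivet_press','tile1','box','lid_hinge','lid_edge','turnbutton_grip','mug','shaker1']:
        for d in cams.place_of(c,k)[:5]:
            print(n,k,round(d['p'],2),np.round(np.array(d['at'])*[512,384],1))
E
```

```text
pics
{'time_s': 0.0, 'ee_pos': [0.1359, -0.5326, 0.1751], 'eef_rot': [-3.1405, -0.0001, 0.2498], 'force': [0.5019, -0.0243, 0.0616], 'grip_width': 0.0941, 'qpos': [-1.3876, 0.3005, 1.5216, -0.0, 1.3207, -0.0666]}
-0.0188
top trivet 0.61 [183.7 207.4]
top trivet_press 0.8 [171.  218.1]
top tile1 0.84 [148.5 210.7]
top tile1 0.8 [166.5 137.3]
top tile1 0.77 [104.6 185.1]
top tile1 0.76 [218.9 201.2]
top tile1 0.74 [139.2 269. ]
top box 0.72 [355.3 205.1]
top lid_hinge 0.85 [359.  178.9]
top lid_edge 0.74 [372.1 158.1]
top turnbutton_grip 0.42 [354.9 238.9]
top mug 0.86 [271.3 146.5]
top mug 0.56 [358.9 182.6]
top shaker1 0.67 [261.7 229.1]
scene trivet 0.71 [292.6 165.6]
scene trivet 0.63 [295.5 183.8]
scene trivet 0.18 [233.7 209.8]
scene trivet_press 0.72 [293.1 166.6]
scene tile1 0.8 [278.7 195.9]
scene tile1 0.8 [348.9 204.7]
scene tile1 0.75 [285.9 182.4]
scene tile1 0.69 [322.8 142.7]
scene tile1 0.57 [276.5 138.8]
scene box 0.78 [182.9 274.5]
scene lid_hinge 0.93 [195.  282.4]
scene lid_edge 0.7 [204.9 272.9]
scene lid_edge 0.42 [169.1 244.6]
scene turnbutton_grip 0.52 [167.6 245.2]
scene mug 0.68 [280.2 261.3]
scene mug 0.46 [294.7 182.3]
scene shaker1 0.71 [295.  167.1]
```

View pics/top0.png

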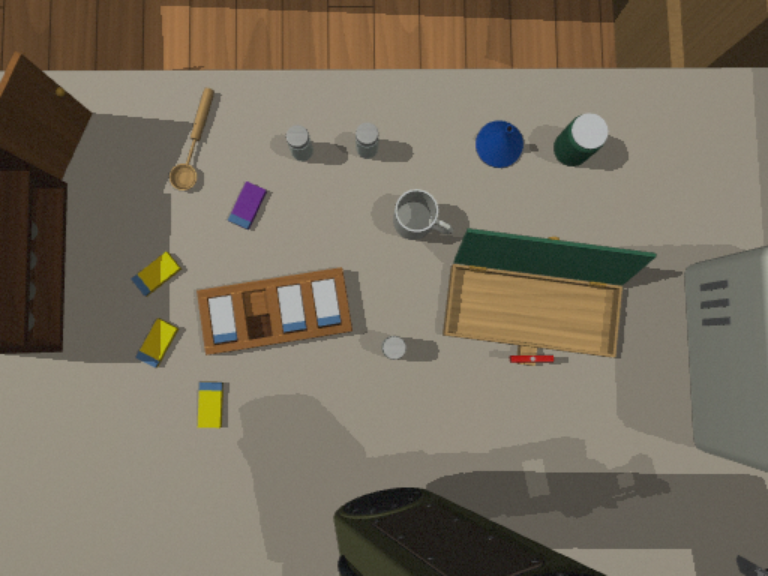

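View pics/scene0.png

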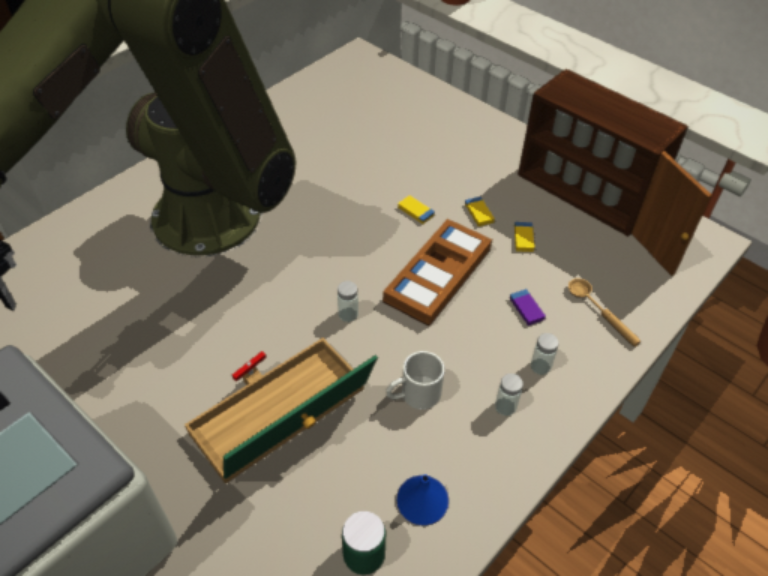

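Top view (768-wide picture): three white blue-banded tiles lie in the trivet at (222,318), (291,307) and (326,302), and the pocket at (257,314) is empty. The look-alikes are purple (247,205) and yellow (157,272), (157,342), (209,405). The lid is green and open, and the red turnbutton is at (531,359). Next I'll measure poses.

```bash
cat >> h.py <<'E'
def rect(P):
    r=cv2.minAreaRect((P[:,:2]*1000).astype(np.float32)); return np.round(r[0],1),np.round(r[1],1),round(r[2],1)
def hsv(c): return cv2.cvtColor(c['image'],cv2.COLOR_RGB2HSV)
E
python3 - <<'E'
from h import *
for n in ['top','scene']:
    c=dict(np.load('last_%s.npz'%n)); P=cloud(c); H=hsv(c); h,s,v=H[...,0].astype(int),H[...,1],H[...,2]
    print(n,'cam at',-RT(c)[0].T@RT(c)[1])
    Z=P[...,2]; ok=c['depth']>0
    red=ok&((h<6)|(h>174))&(s>180)&(v>120)
    if n=='top': 
        for y,x in [(213,148),(205,194),(201,218),(209,172),(208,300),(240,355),(137,278),(231,262),(200,380),(300,250)]: print((x,y),np.round(P[y,x],4))
    print('red',red.sum(),rect(P[red]),np.median(Z[red]))
    white=ok&(s<60)&(v>150)
    nn,L,S,C=cv2.connectedComponentsWithStats(white.astype(np.uint8))
    for i in range(1,nn):
        if 30<S[i,4]<2000:
            Q=P[L==i]; print('white',C[i].round(),S[i,4],rect(Q),np.round(np.median(Q[:,2]),4), np.round(np.percentile(Q[:,2],[2,98]),4))
    blue=ok&(h>98)&(h<118)&(s>80)
    nn,L,S,C=cv2.connectedComponentsWithStats(blue.astype(np.uint8))
    for i in range(1,nn):
        if S[i,4]>20:
            Q=P[L==i]; print('blue',C[i].round(),S[i,4],rect(Q),np.median(Q[:,2]))
    green=ok&(h>60)&(h<95)&(s>100)
    nn,L,S,C=cv2.connectedComponentsWithStats(green.astype(np.uint8))
    for i in range(1,nn):
        if S[i,4]>100:
            Q=P[L==i]; print('green',C[i].round(),S[i,4],rect(Q),np.percentile(Q[:,2],[1,50,99]))
            # plane
            m=Q.mean(0); nrm=np.linalg.svd(Q-m)[2][2]; print('plane',m,nrm)
E
```

```text
top cam at [0.45373673 0.06116727 1.11831939]
(148, 213) [0.4965 0.3179 0.037 ]
(194, 205) [0.5163 0.1959 0.0364]
(218, 201) [0.5265 0.132  0.0336]
(172, 209) [0.507  0.2568 0.0233]
(300, 208) [ 0.5062 -0.0919  0.0063]
(355, 240) [ 0.4181 -0.2272  0.0583]
(278, 137) [ 0.7051 -0.0346  0.0085]
(262, 231) [0.4451 0.0173 0.0855]
(380, 200) [ 0.5259 -0.3157  0.0035]
(250, 300) [ 0.2582  0.0491 -0.0003]
red 100 (array([ 420.7, -226.7]), array([72.5, 10.5]), 89.2) 0.05585318465943792
white [393.  86.] 482 (array([ 843.2, -343.5]), array([ 80.8, 122. ]), 44.0) 0.0989 [-0.0025  0.1033]
white [123. 101.] 71 (array([815.8, 399.2]), array([14.3, 49.6]), 71.9) -0.0005 [-0.0035  0.0032]
white [511. 179.] 31 (array([ 549.7, -522.2]), array([ 5.4, 50.5]), 88.7) 0.2489 [0.2452 0.2521]
white [217. 199.] 350 (array([532.3, 135.7]), array([65.3, 38.6]), 9.0) 0.0357 [0.0316 0.0403]
white [194. 203.] 355 (array([523. , 197.2]), array([65.5, 38.7]), 7.5) 0.0357 [0.0315 0.0397]
white [148. 210.] 359 (array([504.7, 319.1]), array([65.6, 39.8]), 8.5) 0.0359 [0.0318 0.0396]
white [262. 231.] 156 (array([443.9,
[... 2712 characters left out ...]
.2, 33.8]), 9.7) 0.0353260823860537
blue [268. 190.] 35 (array([494.7, 126.6]), array([14.6, 39.6]), 12.6) 0.036198522848869596
blue [346. 196.] 35 (array([678.8, 291.1]), array([39.5, 15.5]), 60.5) 0.013625314310104615
blue [281. 333.] 894 (array([ 825.5, -196.3]), array([85.6, 88. ]), 41.5) 0.02313459412939555
green [197. 279.] 1284 (array([ 598.3, -257.1]), array([304.8,  34.8]), 81.7) [0.04482735 0.11745896 0.15785347]
plane [ 0.60026342 -0.26841018  0.11275537] [ 0.95640216 -0.13863308 -0.25705208]
green [242. 372.] 341 (array([ 831.3, -350.9]), array([61.9, 21.2]), 41.5) [0.01300876 0.05773955 0.09298693]
plane [ 0.8344261  -0.35266722  0.05706451] [-0.67792632  0.73443484 -0.03195884]
```

Run:
```python
from h import *
for n in ['top','scene']:
    c=dict(np.load('last_%s.npz'%n)); P=cloud(c); H=hsv(c); Z=P[...,2]; ok=c['depth']>0
    # box wood
    wood=ok&(H[...,0]>8)&(H[...,0]<25)&(H[...,1]>70)
    m=wood&(P[...,1]<-0.05)&(P[...,1]>-0.45)&(P[...,0]>.42)&(P[...,0]<.6)&(Z>.02)&(Z<.036)
    print(n,'box rim',m.sum(),rect(P[m]))
    m=wood&(P[...,1]<-0.05)&(P[...,1]>-0.45)&(P[...,0]>.42)&(P[...,0]<.62)&(Z>-.002)&(Z<.012)
    print(n,'box floor',m.sum(),rect(P[m]))
    m=ok&(P[...,1]>0.05)&(P[...,1]<0.42)&(P[...,0]>.42)&(P[...,0]<.6)&(Z>.029)&(Z<.045)
    print(n,'trivet top',m.sum(),rect(P[m]))
    m=ok&(P[...,1]>-.12)&(P[...,1]<0.05)&(P[...,0]>.6)&(P[...,0]<.76)&(Z>.03)
    print(n,'mug',rect(P[m]))
    for k in ['lid_hinge','lid_edge','turnbutton_grip','trivet_press']: pass
c=dict(np.load('last_top.npz')); im=c['image'][165:245,125:240]
cv2.imwrite('pics/crop0.png',cv2.resize(im[...,::-1],None,fx=6,fy=6,interpolation=cv2.INTER_CUBIC))
for u,v,z,t in [(171,218.1,.036,'press'),(359,178.9,.031,'hinge'),(355.3,205.1,0,'box'),(354.9,238.9,.049,'tb'),(183.7,207.4,0,'trivet'),(271.3,146.5,0,'mug'),(261.7,229.1,0,'sh')]: print(t,ray(c,u,v,z).round(4))
c=dict(np.load('last_scene.npz'))
for u,v,z,t in [(293.1,166.6,.036,'press'),(195,282.4,.031,'hinge'),(182.9,274.5,0,'box'),(167.6,245.2,.049,'tb')]: print('scene',t,ray(c,u,v,z).round(4))
```

```text
top box rim 833 (array([ 499. , -238.8]), array([312.4, 147.8]), 81.9)
top box floor 4693 (array([ 501.4, -245.4]), array([324.5, 149.5]), 81.8)
top trivet top 3647 (array([512.2, 227.3]), array([116.2, 262.8]), 8.5)
top mug (array([660.9, -62.4]), array([155.5,  75.4]), 62.3)
scene box rim 627 (array([ 500.8, -240.9]), array([311.3, 162.4]), 82.1)
scene box floor 2903 (array([ 500.5, -234.7]), array([324.7, 155.8]), 82.2)
scene trivet top 2018 (array([512.5, 224.4]), array([120.5, 268.4]), 8.7)
scene mug (array([664.9, -63.9]), array([151.1,  76.9]), 64.8)
press [0.4822 0.2571 0.036 ]
hinge [ 0.5823 -0.2512  0.031 ]
box [ 0.5127 -0.2472  0.    ]
tb [ 0.4207 -0.2296  0.049 ]
trivet [0.5122 0.2288 0.    ]
mug [ 0.6801 -0.016   0.    ]
sh [0.4497 0.0144 0.    ]
scene press [0.4881 0.2567 0.036 ]
scene hinge [ 0.5645 -0.2536  0.031 ]
scene box [ 0.506  -0.2487  0.    ]
scene tb [ 0.4291 -0.2299  0.049 ]
```

View pics/crop0.png

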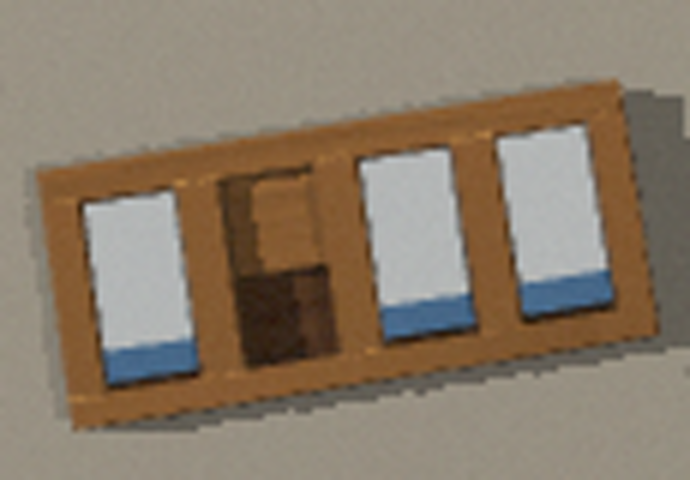

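The crop confirms the three white tiles in trivet pockets y = 93, -31 and -93, with their bands facing the robot. I'll start with the tile at y = -93.

Emit:
servo_tool([
  [0.035,0.03,0.02,0,0,-0.1,-1],
  [0.07,0.06,0.04,0,0,-0.1,-1],
  [0.1,0.09,0.04,0,0,-0.1,-1],
  [0.13,0.12,0.04,0,0,-0.1,-1],
  [0.16,0.15,0.04,0,0,-0.1,-1],
  [0.19,0.18,0.04,0,0,-0.1,-1],
  [0.22,0.21,0.04,0,0,-0.1,-1],
  [0.25,0.24,0.04,0,0,-0.1,-1],
], newtons=20)

```text
time_s: 1.67
ee_pos: [0.3725, -0.3058, 0.2159]
eef_rot: [3.141, -0.0, 0.15]
force: [1.0, -1.0, 0.1]
grip_width: 0.0442
```

Emit:
servo_tool([
  [0.01,0.035,0,0,0,0,-1],
  [0.02,0.07,0,0,0,0,-1],
  [0.03,0.105,0,0,0,0,-1],
  [0.04,0.14,0,0,0,0,-1],
  [0.05,0.175,0,0,0,0,-1],
  [0.06,0.21,0,0,0,0,-1],
  [0.07,0.245,0,0,0,0,-1],
  [0.08,0.28,0,0,0,0,-1],
])

```text
time_s: 2.33
ee_pos: [0.4526, -0.0239, 0.2162]
eef_rot: [3.141, -0.001, 0.15]
force: [-0.1, -1.2, 0.1]
grip_width: 0.0009
```

Emit:
servo_tool([
  [0.01,0.035,0,0,0,0,-1],
  [0.02,0.07,0,0,0,0,-1],
  [0.03,0.105,0,0,0,0,-1],
  [0.04,0.14,0,0,0,0,-1],
  [0.045,0.155,0,0,0,0,-1],
  [0.045,0.155,-0.03,0,0,0,-1],
  [0.045,0.155,-0.06,0,0,0,-1],
  [0.045,0.155,-0.07,0,0,0,-1],
])

```text
time_s: 3.0
ee_pos: [0.4959, 0.1311, 0.1425]
eef_rot: [3.141, 0.004, 0.15]
force: [-0.4, -0.7, -0.2]
grip_width: 0.0005
```

Emit:
servo_tool([
  [0.0045,-0.001,-0.035,0,0,0,-1],
  [0.0045,-0.001,-0.07,0,0,0,-1],
  [0.0045,-0.001,-0.09,0,0,0,-1],
  [0.0045,-0.001,-0.1,0,0,0,-1],
  [0.0045,-0.001,-0.105,0,0,0,-1],
  [0.0045,-0.001,-0.109,0,0,0,-1],
  [0.0045,-0.001,-0.113,0,0,0,-1],
  [0.0045,-0.001,-0.113,0,0,0,-1],
])

```text
time_s: 3.67
ee_pos: [0.5009, 0.1301, 0.03]
eef_rot: [3.141, 0.003, 0.15]
force: [0.3, -0.7, -0.6]
grip_width: 0.0004
```

Emit:
servo_tool([
  [0,0,0.0,0,0,0,-1],
  [0,0,0,0,0,0,-1],
  [0,0,0.03,0,0,0,-1],
  [0,0,0.06,0,0,0,-1],
  [-0.02,0,0.1,0,0,0,-1],
  [-0.06,-0.02,0.13,0,0,0,0.3],
  [-0.09,-0.05,0.16,0,0,0,0.3],
  [-0.12,-0.08,0.18,0,0,0,0.3],
])

```text
time_s: 4.33
ee_pos: [0.3985, 0.0679, 0.1978]
eef_rot: [3.141, 0.001, 0.152]
force: [0.8, -0.2, 0.7]
grip_width: 0.0169
```

```bash
cat >> h.py <<'E'
def trivet_crop(fn):
    c=shot('top',None); s=shot('scene',None)
    a=cv2.resize(c['image'][160:250,120:240],None,fx=3.2,fy=3.2,interpolation=cv2.INTER_CUBIC)
    b=cv2.resize(s['image'][130:220,240:360],None,fx=3.2,fy=3.2,interpolation=cv2.INTER_CUBIC)
    cv2.imwrite('pics/'+fn,np.hstack([a,b])[...,::-1]); return c,s
def whites(c,zmin=0.0,lo=None):
    P=cloud(c); H=hsv(c); ok=c['depth']>0
    w=ok&(H[...,1]<60)&(H[...,2]>110)&(P[...,2]>zmin)&(P[...,0]>.38)&(P[...,0]<.66)
    nn,L,S,C=cv2.connectedComponentsWithStats(w.astype(np.uint8))
    for i in range(1,nn):
        if 60<S[i,4]<1500:
            Q=P[L==i]; m=Q.mean(0); nv=np.linalg.svd(Q-m)[2][2]; nv*=np.sign(nv[2])
            print('white',C[i].round(),S[i,4],rect(Q),'z',np.round(np.percentile(Q[:,2],[2,50,98]),4),'n',nv.round(3))
E
python3 - <<'E'
from h import *
st()
c,s=trivet_crop('t1.png'); whites(c); print(); whites(s)
E
```

```text
{'time_s': 4.3333, 'ee_pos': [0.3985, 0.0679, 0.1978], 'eef_rot': [3.1406, 0.0008, 0.1518], 'force': [0.7915, -0.2134, 0.6515], 'grip_width': 0.0169, 'qpos': [0.079, -0.0517, 1.8637, -0.0011, 1.3303, 1.4982]}
white [281. 185.] 736 (array([564.6, -23.8]), array([139.2, 172.8]), 77.9) z [0.     0.0014 0.0042] n [ 0.001 -0.001  1.   ]
white [483. 164.] 77 (array([ 627.1, -612. ]), array([40. , 46.5]), 9.2) z [0.0001 0.0012 0.0039] n [-0.003  0.002  1.   ]
white [444. 195.] 156 (array([ 535.7, -503.8]), array([60.4, 63.3]), 14.2) z [0.     0.0014 0.0044] n [-0.006 -0.007  1.   ]
white [217. 199.] 383 (array([533.6, 136.8]), array([67.9, 41.9]), 8.7) z [0.0273 0.0354 0.0398] n [ 0.011 -0.023  1.   ]
white [193. 202.] 384 (array([524. , 198.4]), array([68.6, 42.1]), 8.6) z [0.0307 0.0354 0.0394] n [-0.001  0.027  1.   ]
white [148. 210.] 388 (array([506. , 320.5]), array([68.2, 42.3]), 8.0) z [0.0308 0.0356 0.0398] n [0.014 0.02  1.   ]
white [432. 220.] 173 (array([ 460.3, -463. ]), array([ 50.5, 110.9]), 88.7) z [0.     0.0012 0.0045] n [ 0.002 -0.001  1.   ]
white [421. 227.] 155 (array
[... 2351 characters left out ...]
array([60.8, 45.9]), 41.2) z [0.     0.0014 0.0051] n [ 0.011 -0.004  1.   ]
white [246. 268.] 361 (array([ 624.2, -104.3]), array([163.7,  71.1]), 89.5) z [0.0001 0.0017 0.0696] n [-0.702 -0.184  0.688]
white [152. 258.] 64 (array([ 405.9, -271.8]), array([38.5, 45.4]), 45.2) z [0.0001 0.0019 0.0078] n [-0.036 -0.01   0.999]
white [139. 265.] 72 (array([ 385.8, -312.1]), array([38.3, 46.9]), 37.6) z [0.     0.0016 0.0065] n [-0.017  0.016  1.   ]
white [226. 295.] 119 (array([ 638.8, -214.3]), array([42.8, 60.4]), 1.2) z [0.0001 0.0017 0.0051] n [-0.006  0.016  1.   ]
white [162. 347.] 1267 (array([ 630.4, -411.3]), array([332.9,  75.1]), 84.0) z [0.0001 0.0016 0.0054] n [0.002 0.    1.   ]
```

View pics/t1.png

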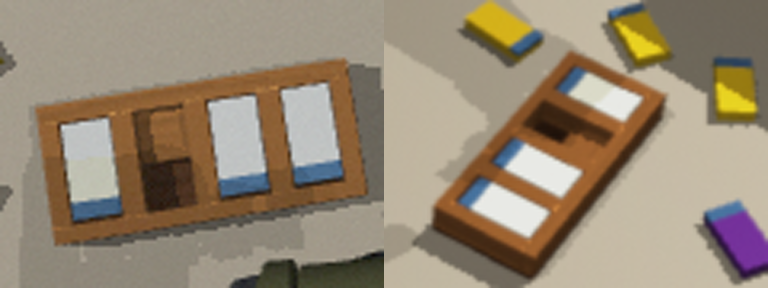

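Not tipped: 6 mm was too shallow and the tile rocked back. I'll press to about 9 mm, hold, then come off slowly.

Emit:
servo_tool([
  [0.03,0.02,-0.01,0,0,0,-1],
  [0.06,0.04,-0.03,0,0,0,-1],
  [0.08,0.05,-0.06,0,0,0,-1],
  [0.09,0.06,-0.09,0,0,0,-1],
  [0.1019,0.0623,-0.12,0,0,0,-1],
  [0.1019,0.0623,-0.14,0,0,0,-1],
  [0.1019,0.0623,-0.15,0,0,0,-1],
  [0.1019,0.0623,-0.155,0,0,0,-1],
])

```text
time_s: 5.1
ee_pos: [0.5001, 0.1288, 0.0433]
eef_rot: [3.14, -0.002, 0.149]
force: [0.9, -0.3, 0.4]
grip_width: 0.0004
```

Emit:
servo_tool([
  [0,0,-0.004,0,0,0,-1],
  [0,0,-0.008,0,0,0,-1],
  [0,0,-0.011,0,0,0,-1],
  [0,0,-0.013,0,0,0,-1],
  [0,0,-0.0145,0,0,0,-1],
  [0,0,-0.016,0,0,0,-1],
  [0,0,-0.016,0,0,0,-1],
  [0,0,-0.016,0,0,0,-1],
])

```text
time_s: 5.77
ee_pos: [0.5002, 0.1289, 0.0275]
eef_rot: [3.14, -0.002, 0.149]
force: [0.2, -0.1, -1.2]
grip_width: 0.0007
```

Run:
```python
from h import *
trivet_crop('t2.png')
```

```text
(no output)
```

View pics/t2.png

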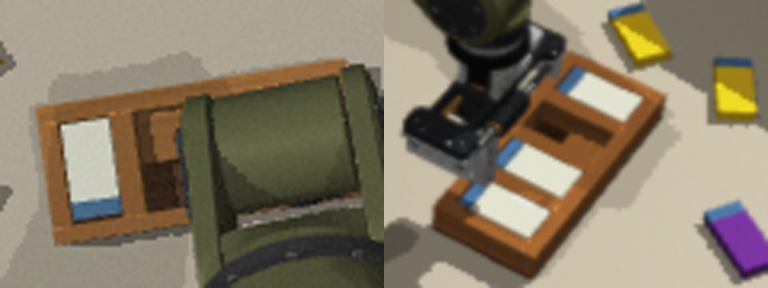

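Emit:
servo_tool([
  [0,0,-0.001,0,0,0,-1],
  [0,0,-0.001,0,0,0,-1],
  [0,0,-0.002,0,0,0,-1],
  [0,0,-0.002,0,0,0,-1],
  [0,0,-0.003,0,0,0,-1],
  [0,0,-0.003,0,0,0,-1],
  [0,0,-0.003,0,0,0,-1],
  [0,0,-0.003,0,0,0,-1],
])

```text
time_s: 6.53
ee_pos: [0.5002, 0.1289, 0.0245]
eef_rot: [3.14, -0.002, 0.149]
force: [-0.4, -0.0, 0.0]
grip_width: 0.0003
```

Run:
```python
from h import *
st()
c,s=trivet_crop('t3.png')
cv2.imwrite('pics/t3b.png',cv2.resize(s['image'][160:215,245:315],None,fx=8,fy=8,interpolation=cv2.INTER_CUBIC)[...,::-1])
```

```text
{'time_s': 6.5333, 'ee_pos': [0.5002, 0.1289, 0.0245], 'eef_rot': [3.1399, -0.0023, 0.149], 'force': [-0.3825, -0.0381, 0.0021], 'grip_width': 0.0003, 'qpos': [0.1823, 0.4069, 1.7622, -0.0022, 0.9703, 1.6054]}
```

View pics/t3b.png

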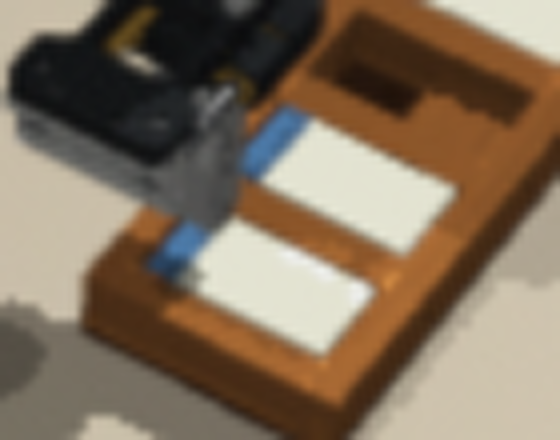

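Run:
```python
from h import *
s=dict(np.load('last_scene.npz')); P=cloud(s)
u,v=proj(s,[.5002,.1289,.0245]); print('tcp in crop',(u-245)*8,(v-160)*8)
for p in [(.5002,.1289,.0245),(.5002,.1289,.036),(.5002,.1289,.06)]:
    u,v=proj(s,p); print(((u-245)*8,(v-160)*8))
whites(s,.02)
for x,y in [(270,250),(330,320),(300,280),(220,250)]: print((x,y),P[160+y//8,245+x//8].round(4))
# finger lowest points
m=(P[...,0]>.47)&(P[...,0]<.53)&(P[...,1]>.1)&(P[...,1]<.16)
for z0 in np.arange(.02,.14,.008):
    k=m&(P[...,2]>=z0)&(P[...,2]<z0+.008); 
    if k.any(): print(round(z0,3),k.sum(),P[k].min(0).round(3),P[k].max(0).round(3))
```

```text
tcp in crop 200.10951328138663 261.5184811696172
(np.float64(200.10951328138663), np.float64(261.5184811696172))
(np.float64(201.06265178872718), np.float64(242.54853480633165))
(np.float64(203.08706520310398), np.float64(202.25741909536373))
white [491.   8.] 815 (array([ 510.4, 1606.4]), array([ 40. , 258.9]), 88.8) z [0.0214 0.0537 0.1118] n [-0.002  1.     0.011]
white [309. 160.] 183 (array([505.3, 316.8]), array([68.3, 47.7]), 8.0) z [0.029  0.0353 0.0417] n [-0.01   0.021  1.   ]
white [289. 183.] 203 (array([523.4, 193.8]), array([69.4, 42.5]), 10.2) z [0.0312 0.0356 0.0411] n [0.002 0.021 1.   ]
white [231. 196.] 196 (array([446. ,  11.4]), array([41.4, 41.6]), 65.8) z [0.0336 0.0795 0.09  ] n [ 0.504 -0.761  0.41 ]
white [279. 195.] 219 (array([531.7, 131.8]), array([69.8, 42.9]), 8.2) z [0.0297 0.0352 0.0411] n [-0.007  0.005  1.   ]
white [277. 240.] 88 (array([652.4, -30.4]), array([15. , 60.4]), 0.0) z [0.0307 0.0777 0.0875] n [ 0.994 -0.047  0.096]
white [ 66. 336.] 1329 (array([ 525.6, -568.4]), array([141.5, 274. ]), 47.7) z [0.083  0.2515 0.2798] n [0.549 0.424 0.72 ]
(270, 250) [0.5203 0.1433 0.0364]
(330, 320) [0.5618 0.1329 0.0355]
(300, 280) [0.5398 0.1398 0.0357]
(220, 250) [0.5042 0.1334 0.032 ]
0.02 2 [0.481 0.126 0.025] [0.497 0.128 0.027]
0.028 145 [0.47  0.1   0.028] [0.529 0.16  0.036]
0.036 70 [0.473 0.1   0.036] [0.529 0.158 0.043]
0.044 1 [0.519 0.111 0.045] [0.519 0.111 0.045]
0.052 4 [0.506 0.125 0.056] [0.51 0.14 0.06]
0.06 8 [0.503 0.114 0.061] [0.511 0.137 0.068]
0.068 15 [0.499 0.114 0.069] [0.512 0.142 0.075]
0.076 11 [0.5   0.115 0.077] [0.513 0.135 0.083]
0.084 15 [0.501 0.114 0.085] [0.513 0.139 0.092]
0.092 9 [0.504 0.115 0.093] [0.511 0.138 0.098]
0.1 15 [0.503 0.113 0.1  ] [0.513 0.137 0.107]
0.108 9 [0.506 0.114 0.108] [0.511 0.139 0.114]
0.116 8 [0.508 0.115 0.117] [0.512 0.131 0.123]
0.132 1 [0.504 0.114 0.136] [0.504 0.114 0.136]
```

Run:
```python
from h import *
s=dict(np.load('last_scene.npz')); P=cloud(s)
cv2.imwrite('pics/t3c.png',cv2.resize(s['image'][170:205,250:300],None,fx=15,fy=15,interpolation=cv2.INTER_NEAREST)[...,::-1])
print('z mm'); print((P[178:200,262:282,2]*1000).astype(int))
print('x'); print((P[178:200,262:282,0]*1000).astype(int))
```

```text
z mm
[[ 188  194  192  193  188  184  168  110  106  112  106  100   97   91
    39   34   37   37   35   36]
 [ 184  188  189  190  186  180  163  102  104  106  105   94   94   88
    37   36   38   38   34   37]
 [ 178  186  185  182  181  178  100   97  105  104   93   90   89   85
    33   35   34   39   31   41]
 [ 177  178  176  179  174  167   91   91   97  100   93   82   81   74
    34   33   32   35   37   34]
 [ 160  169  176  175  167  171   89   89   93   89   87   81   78   39
    38   33   37   36   33   33]
 [ 161  161  165  167  170  164   80   85   86   86   81   73   71   35
    37   30   29   39   41   37]
 [ 153  159  159  162  162  159   73   76   83   87   74   70   64   34
    31   32   35   36   33   34]
 [   0  157  157  161  162  154   73   75   79   80   74   67   56   35
    37   35   33   30   32   29]
 [  35   40   36  152  153   68   69   72   70   77   67   62   40   34
    41   33   35   36   36   35]
 [  37   36   33   36   33   28   67   67   71   70   59   58   36   30
    34   33   35   36   32   36]
 [  35   35   34   32   28   37   33   35   6
[... 2828 characters left out ...]
3  504  507  509  510  514  514  515
   521  521  525  528  531  532]
 [ 491  495  498  496  501  502  502  506  511  511  513  516  519  520
   522  526  528  530  531  536]
 [ 493  495  496  499  501  502  505  509  513  519  517  516  521  524
   523  527  532  534  534  538]
 [ 497  498  501  504  505  505  510  512  513  514  518  521  524  524
   527  531  533  533  537  541]
 [ 501  501  500  506  508  510  513  515  517  518  521  523  526  527
   532  533  532  536  541  542]
 [ 499  505  506  509  509  513  515  516  519  524  523  524  527  532
   532  536  538  542  544  544]
 [ 500  503  510  511  513  516  517  522  523  522  525  530  534  535
   536  537  538  540  544  547]]
```

View pics/t3c.png

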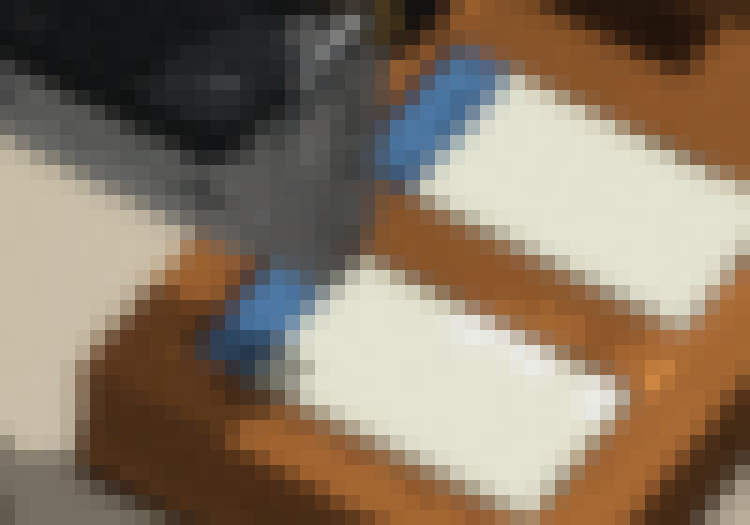

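The depth shows the fingertip hanging about 33 mm above where TCP z says it is. I'll check how the tip height depends on the opening.

Emit:
servo_tool([
  [0,0,0.03,0,0,0,-1],
  [0,0,0.06,0,0,0,-1],
  [0,0,0.1,0,0,0,0],
  [0,0,0.1,0,0,0,0],
  [0,0,0.1,0,0,0,0],
  [0,0,0.1,0,0,0,0],
  [0,0,0.1,0,0,0,0],
  [0,0,0.1,0,0,0,0],
])

```text
time_s: 7.3
ee_pos: [0.4996, 0.1288, 0.1233]
eef_rot: [3.14, -0.0, 0.149]
force: [0.1, -0.5, 1.5]
grip_width: 0.0371
```

Run:
```python
from h import *
st()
s=shot('scene',None); P=cloud(s)
cv2.imwrite('pics/t4.png',cv2.resize(s['image'][120:230,200:340],None,fx=5.5,fy=5.5,interpolation=cv2.INTER_CUBIC)[...,::-1])
for z in [.1245,.1445,.158]:
  for dy in [-.029,.029]:
    u,v=proj(s,[.508,.129+dy,z]); print(z,dy,(u-200)*5.5,(v-120)*5.5)
```

```text
{'time_s': 7.3, 'ee_pos': [0.4996, 0.1288, 0.1233], 'eef_rot': [3.1398, -0.0001, 0.149], 'force': [0.1084, -0.508, 1.5013], 'grip_width': 0.0371, 'qpos': [0.1823, 0.275, 1.6802, -0.002, 1.1863, 1.6048]}
0.1245 -0.029 366.63455788452734 317.378402435128
0.1245 0.029 436.6101079519326 259.7420581291067
0.1445 -0.029 367.65842557236124 292.2597442740155
0.1445 0.029 438.33869668413905 234.5036567847946
0.158 -0.029 368.3618352983609 275.0029164001172
0.158 0.029 439.5258616074205 217.17035810164674
```

View pics/t4.png

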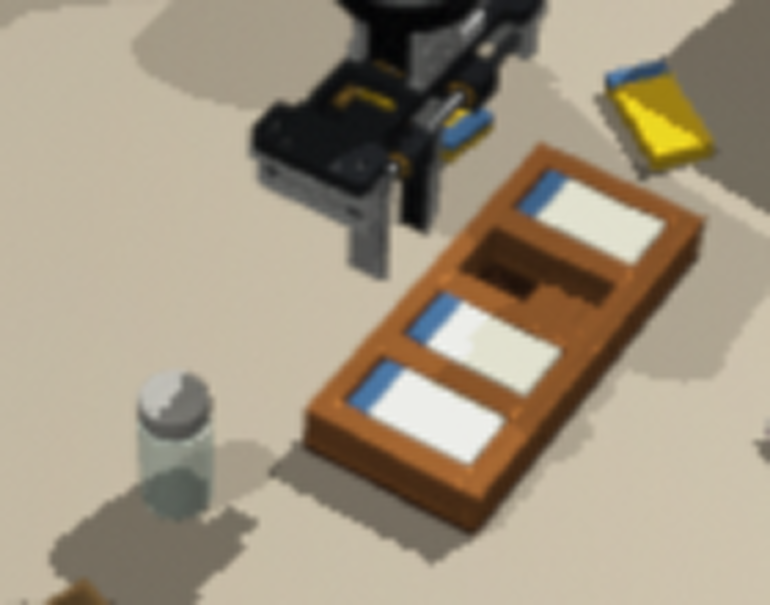

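Tip at (378,278) in the crop, so about 32 mm higher than reported at both openings. The true tip z is ee z + 0.032. I'll press again with that correction and watch the force.

Emit:
servo_tool([
  [0,0,-0.02,0,0,0,-1],
  [0,0,-0.04,0,0,0,-1],
  [0,0,-0.06,0,0,0,-1],
  [0,0,-0.08,0,0,0,-1],
  [0.001,0.001,-0.095,0,0,0,-1],
  [0.001,0.001,-0.105,0,0,0,-1],
  [0.001,0.001,-0.111,0,0,0,-1],
  [0.001,0.001,-0.115,0,0,0,-1],
])

```text
time_s: 8.02
ee_pos: [0.5005, 0.1297, 0.0078]
eef_rot: [3.14, 0.0, 0.149]
force: [0.5, -1.0, 1.3]
grip_width: 0.0002
```

Emit:
servo_tool([
  [0,0,-0.001,0,0,0,-1],
  [0,0,-0.002,0,0,0,-1],
  [0,0,-0.003,0,0,0,-1],
  [0,0,-0.004,0,0,0,-1],
  [0,0,-0.005,0,0,0,-1],
  [0,0,-0.006,0,0,0,-1],
  [0,0,-0.007,0,0,0,-1],
  [0,0,-0.008,0,0,0,-1],
])

```text
time_s: 8.68
ee_pos: [0.5009, 0.1298, 0.0]
eef_rot: [3.14, -0.0, 0.149]
force: [-0.8, -0.7, 9.9]
grip_width: 0.0003
```

Run:
```python
from h import *
st()
s=shot('scene',None); P=cloud(s)
cv2.imwrite('pics/t5.png',cv2.resize(s['image'][160:215,245:315],None,fx=8,fy=8,interpolation=cv2.INTER_CUBIC)[...,::-1])
```

```text
{'time_s': 8.6833, 'ee_pos': [0.5009, 0.1298, 0.0], 'eef_rot': [3.1398, -0.0004, 0.1491], 'force': [-0.808, -0.6891, 9.8955], 'grip_width': 0.0003, 'qpos': [0.1838, 0.449, 1.7703, -0.0023, 0.922, 1.607]}
```

View pics/t5.png

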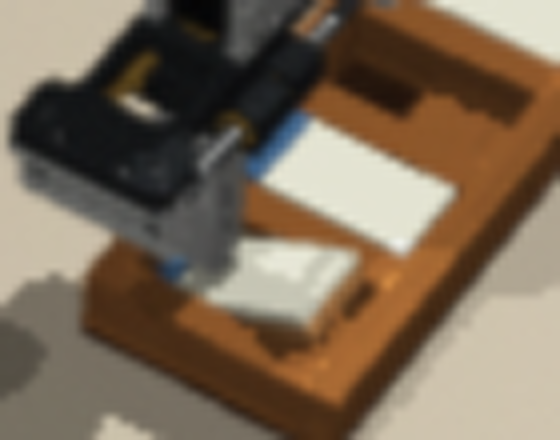

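Tipped: the far end is up and the force shows bottom contact, so the offset is about 30 mm. Backing off to look.

Emit:
servo_tool([
  [0,0,0.01,0,0,0,-1],
  [0,0,0.03,0,0,0,-1],
  [0,0,0.06,0,0,0,-1],
  [0,0,0.1,0,0,0,-0.1],
  [-0.02,-0.02,0.12,0,0,0,-0.1],
  [-0.05,-0.05,0.13,0,0,0,-0.1],
  [-0.08,-0.08,0.14,0,0,0,-0.1],
  [-0.11,-0.1,0.14,0,0,0,-0.1],
])

```text
time_s: 9.4
ee_pos: [0.3904, 0.0287, 0.1419]
eef_rot: [3.139, -0.003, 0.149]
force: [0.5, -0.2, 0.7]
grip_width: 0.0303
```

```bash
cat >> h.py <<'E'
def whites2(c,zmin=0.012):
    P=cloud(c); H=hsv(c); ok=c['depth']>0
    w=ok&(H[...,1]<60)&(H[...,2]>110)&(P[...,2]>zmin)&(P[...,2]<.08)&(P[...,0]>.40)&(P[...,0]<.64)&(P[...,1]>.06)&(P[...,1]<.42)
    nn,L,S,C=cv2.connectedComponentsWithStats(w.astype(np.uint8))
    for i in range(1,nn):
        if 60<S[i,4]<1500:
            Q=P[L==i]; m=Q.mean(0); nv=np.linalg.svd(Q-m)[2][2]; nv*=np.sign(nv[2])
            print('white',C[i].round(),S[i,4],rect(Q),'z',np.round(np.percentile(Q[:,2],[2,50,98]),4),'n',nv.round(3))
E
python3 - <<'E'
from h import *
st()
c,s=trivet_crop('t6.png'); whites2(c); whites2(s)
E
```

```text
{'time_s': 9.4, 'ee_pos': [0.3904, 0.0287, 0.1419], 'eef_rot': [3.1391, -0.0034, 0.1493], 'force': [0.5159, -0.1696, 0.7145], 'grip_width': 0.0303, 'qpos': [-0.0189, -0.029, 1.977, -0.002, 1.1898, 1.4034]}
white [217. 201.] 362 (array([526. , 134.9]), array([61.5, 40.1]), 8.7) z [0.023  0.0378 0.0526] n [-0.408 -0.086  0.909]
white [193. 202.] 381 (array([524.2, 198.2]), array([68.9, 42.1]), 8.3) z [0.0304 0.0357 0.0393] n [0.001 0.014 1.   ]
white [148. 210.] 388 (array([506., 320.]), array([67.9, 44.1]), 8.3) z [0.0313 0.0358 0.0397] n [-0.007  0.011  1.   ]
white [309. 160.] 185 (array([505.2, 316.5]), array([68.2, 44.1]), 8.2) z [0.0289 0.0348 0.0403] n [-0.022  0.054  0.998]
white [289. 183.] 216 (array([523.1, 193.7]), array([69.2, 49.6]), 9.9) z [0.0292 0.0352 0.0413] n [-0.011  0.043  0.999]
white [278. 194.] 169 (array([526. , 130.9]), array([62.8, 45.8]), 9.0) z [0.0226 0.0382 0.0522] n [-0.418 -0.03   0.908]
```

View pics/t6.png

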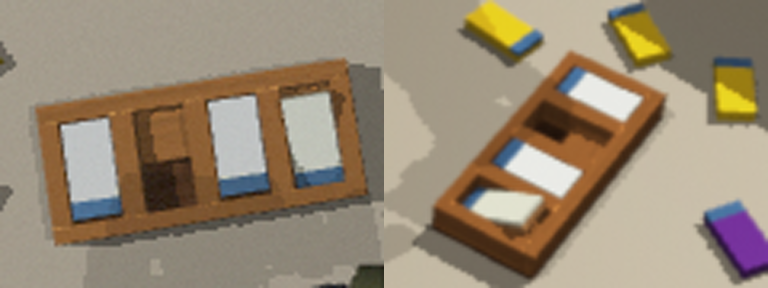

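Tile C (y = -93) is tipped at about 0.44 rad. I'll hover tilted over its raised end and check the offset again at that tilt.

Emit:
servo_tool([
  [0.03,0.025,0,0.016,-0.109,0,0.2],
  [0.06,0.045,0,0.032,-0.218,0,0.2],
  [0.09,0.065,0,0.049,-0.326,0,0.2],
  [0.12,0.085,0,0.065,-0.435,0,0.2],
  [0.147,0.106,0,0.065,-0.435,0,0.2],
  [0.147,0.106,-0.03,0.065,-0.435,0,0.2],
  [0.147,0.106,-0.05,0.065,-0.435,0,0.2],
  [0.147,0.106,-0.05,0.065,-0.435,0,0.2],
])

```text
time_s: 10.17
ee_pos: [0.5334, 0.1343, 0.0874]
eef_rot: [3.14, -0.435, 0.148]
force: [-0.5, 0.4, -0.4]
grip_width: 0.0563
```

Run:
```python
from h import *
st()
s=shot('scene',None); P=cloud(s)
x0,y0=240,130
cv2.imwrite('pics/t7.png',cv2.resize(s['image'][y0:y0+80,x0:x0+110],None,fx=7,fy=7,interpolation=cv2.INTER_CUBIC)[...,::-1])
o=ctrl.get_obs(); R=cv2.Rodrigues(np.array([0,0,0.]))[0]
from scipy.spatial.transform import Rotation as Ro
M=Ro.from_euler('xyz',o['eef_rot']).as_matrix(); print(M.round(3))
p=np.array(o['ee_pos']); w=o['grip_width']/2
np.save('tmp.npy',p)
for d in [0,.03,.05]:
  for sg in [-1,1]:
    q=p-M[:,2]*d+M[:,1]*sg*(w+.006); u,v=proj(s,q); print(d,sg,q.round(4),round((u-x0)*7),round((v-y0)*7))
q=p+[0,0,.03]; u,v=proj(s,q); print('worldz',round((u-x0)*7),round((v-y0)*7))
```

```text
{'time_s': 10.1667, 'ee_pos': [0.5334, 0.1343, 0.0874], 'eef_rot': [3.1399, -0.4354, 0.1475], 'force': [-0.4623, 0.4483, -0.4498], 'grip_width': 0.0563, 'qpos': [0.1911, 0.1679, 1.9835, -0.0381, 0.5556, 1.6427]}
[[ 0.896  0.146  0.42 ]
 [ 0.133 -0.989  0.061]
 [ 0.424  0.002 -0.906]]
0 -1 [0.5293 0.1681 0.0897] 324 327
0 1 [0.5393 0.1004 0.0898] 240 425
0.03 -1 [0.5167 0.1663 0.1168] 303 272
0.03 1 [0.5267 0.0986 0.117 ] 217 370
0.05 -1 [0.5083 0.1651 0.135 ] 288 235
0.05 1 [0.5183 0.0974 0.1351] 202 333
worldz 286 329
```

View pics/t7.png

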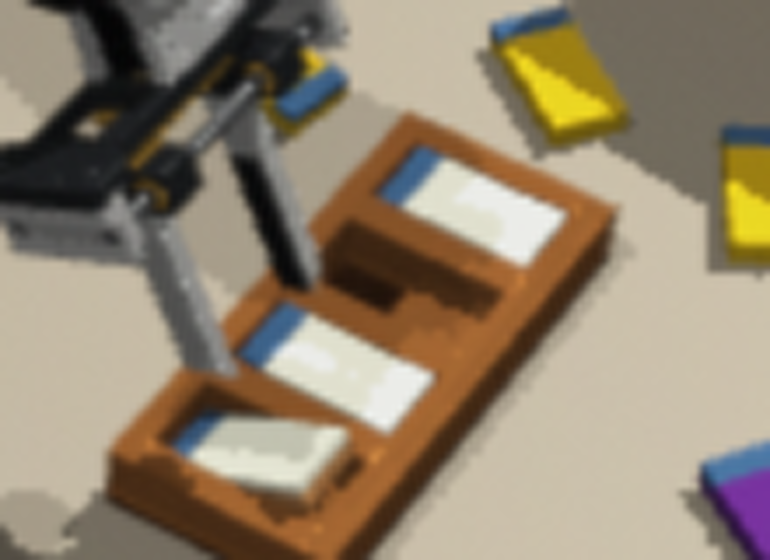

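Emit:
servo_tool([
  [0.006,0.001,-0.02,0,0,0,0.2],
  [0.013,0.002,-0.038,0,0,0,0.2],
  [0.019,0.003,-0.052,0,0,0,0.2],
  [0.024,0.004,-0.063,0,0,0,0.2],
  [0.027,0.004,-0.069,0,0,0,0.2],
  [0.029,0.004,-0.073,0,0,0,0.2],
  [0.029,0.004,-0.073,0,0,0,-1],
  [0.029,0.004,-0.073,0,0,0,-1],
], newtons=30)

```text
time_s: 10.88
ee_pos: [0.5637, 0.1383, 0.0178]
eef_rot: [3.14, -0.439, 0.147]
force: [0.0, -0.3, -0.2]
grip_width: 0.0467
```

Emit:
servo_tool([
  [0,0,0,0,0,0,-1],
  [0,0,0,0,0,0,-1],
  [0,0,0,0,0,0,-1],
  [0,0,0,0,0,0,-1],
  [0,0,0,0,0,0,-1],
  [0,0,0,0,0,0,-1],
  [0,0,0,0,0,0,-1],
  [0,0,0.003,0,0,0,-1],
])

```text
time_s: 11.55
ee_pos: [0.5633, 0.1382, 0.0203]
eef_rot: [3.14, -0.438, 0.147]
force: [-0.7, 0.1, -1.0]
grip_width: 0.0392
```

Run:
```python
from h import *
st()
s=shot('scene',None); P=cloud(s)
x0,y0=240,130
cv2.imwrite('pics/t8.png',cv2.resize(s['image'][y0:y0+80,x0:x0+110],None,fx=7,fy=7,interpolation=cv2.INTER_CUBIC)[...,::-1])
```

```text
{'time_s': 11.55, 'ee_pos': [0.5633, 0.1382, 0.0203], 'eef_rot': [3.14, -0.4377, 0.147], 'force': [-0.7267, 0.0991, -1.0315], 'grip_width': 0.0392, 'qpos': [0.1871, 0.3475, 1.9493, -0.047, 0.4078, 1.6503]}
```

View pics/t8.png

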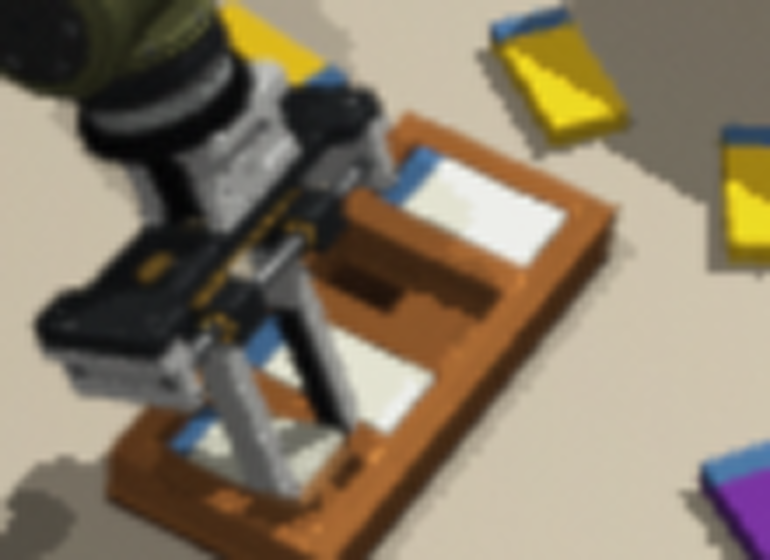

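Gripped at 39 mm width, but shallow: I ended about 4 mm high. Opening slightly and regripping deeper.

Emit:
servo_tool([
  [0,0,0,0,0,0,0.1],
  [0,0,0,0,0,0,0.1],
  [0,0,-0.003,0,0,0,0.1],
  [0.001,0,-0.006,0,0,0,0.1],
  [0.001,0,-0.006,0,0,0,0.1],
  [0.001,0,-0.006,0,0,0,0.1],
  [0.001,0,-0.006,0,0,0,0.1],
  [0.001,0,-0.006,0,0,0,-1],
], newtons=35)

```text
time_s: 12.27
ee_pos: [0.5646, 0.1383, 0.015]
eef_rot: [3.14, -0.439, 0.147]
force: [0.4, -0.2, -0.5]
grip_width: 0.0482
```

Emit:
servo_tool([
  [0,0,0,0,0,0,-1],
  [0,0,0,0,0,0,-1],
  [0,0,0,0,0,0,-1],
  [0,0,0,0,0,0,-1],
  [0,0,0,0,0,0,-1],
  [0,0,0,0,0,0,-1],
  [0,0,0.006,0,0,0,-1],
  [0,0,0.012,0,0,0,-1],
])

```text
time_s: 12.93
ee_pos: [0.5645, 0.1382, 0.0273]
eef_rot: [3.14, -0.438, 0.147]
force: [0.3, -0.1, 0.1]
grip_width: 0.0396
```

Emit:
servo_tool([
  [0,0,0.012,0,0,0,-1],
  [0,0,0.024,0,0,0,-1],
  [0,0,0.036,0,0,0,-1],
  [0,0,0.05,0,0,0,-1],
  [0,0,0.064,0,0,0,-1],
  [0,0,0.08,0,0,0,-1],
  [0,0,0.09,0,0,0,-1],
  [0,0,0.09,0,0,0,-1],
])

```text
time_s: 13.6
ee_pos: [0.5655, 0.1385, 0.1201]
eef_rot: [3.14, -0.442, 0.147]
force: [0.3, -0.1, 0.2]
grip_width: 0.0393
```

Run:
```python
from h import *
st()
s=shot('scene',None); P=cloud(s)
x0,y0=230,110
cv2.imwrite('pics/t9.png',cv2.resize(s['image'][y0:y0+80,x0:x0+110],None,fx=7,fy=7,interpolation=cv2.INTER_CUBIC)[...,::-1])
```

```text
{'time_s': 13.6, 'ee_pos': [0.5655, 0.1385, 0.1201], 'eef_rot': [3.1402, -0.4418, 0.1469], 'force': [0.3218, -0.1009, 0.2083], 'grip_width': 0.0393, 'qpos': [0.1867, 0.1835, 1.8771, -0.0308, 0.6397, 1.6315]}
```

View pics/t9.png

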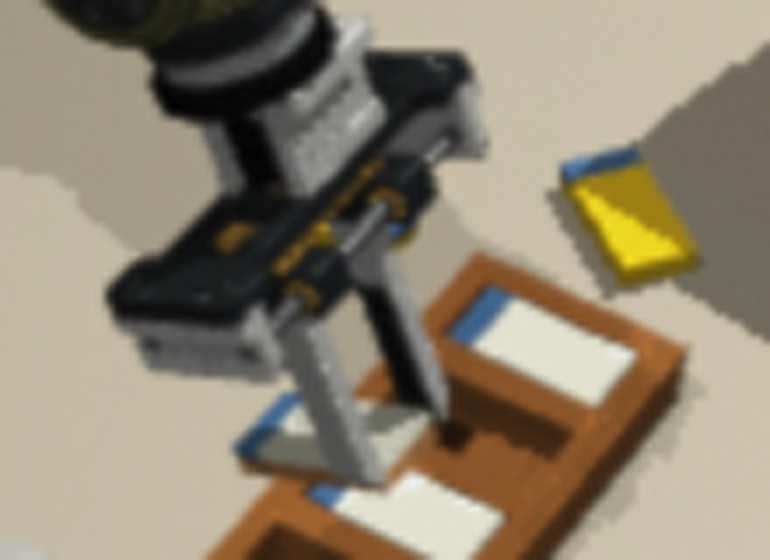

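Tile C is held firmly and lifted. I'll level it, then carry it to the box.

Emit:
servo_tool([
  [0,0,0.01,-0.016,0.11,0,-1],
  [0,0,0.01,-0.032,0.22,0,-1],
  [0,-0.01,0.01,-0.049,0.33,0,-1],
  [-0.005,-0.03,0.01,-0.065,0.437,0,-1],
  [-0.005,-0.06,0.01,-0.065,0.437,0,-1],
  [-0.005,-0.09,0.01,-0.065,0.437,0,-1],
  [-0.005,-0.12,0.01,-0.065,0.437,0,-1],
  [-0.005,-0.14,0.01,-0.065,0.437,0,-1],
])

```text
time_s: 14.32
ee_pos: [0.5593, -0.0039, 0.127]
eef_rot: [3.14, 0.004, 0.146]
force: [-0.1, -0.2, -0.4]
grip_width: 0.0398
```

Emit:
servo_tool([
  [-0.003,-0.03,0,0,0,-0.08,-1],
  [-0.006,-0.06,0,0,0,-0.16,-1],
  [-0.009,-0.09,0,0,0,-0.24,-1],
  [-0.012,-0.12,0,0,0,-0.289,-1],
  [-0.015,-0.14,0,0,0,-0.289,-1],
  [-0.018,-0.155,0,0,0,-0.289,-1],
  [-0.019,-0.16,0,0,0,-0.289,-1],
  [-0.019,-0.16,0,0,0,-0.289,-1],
])

```text
time_s: 14.98
ee_pos: [0.5398, -0.1646, 0.126]
eef_rot: [3.14, 0.005, -0.144]
force: [0.2, -0.2, -0.4]
grip_width: 0.0394
```

```bash
cat >> h.py <<'E'
def box_crop(fn):
    s=shot('scene',None); c=shot('top',None)
    a=cv2.resize(c['image'][130:260,280:440],None,fx=2.4,fy=2.4,interpolation=cv2.INTER_CUBIC)
    b=cv2.resize(s['image'][200:330,110:270],None,fx=2.4,fy=2.4,interpolation=cv2.INTER_CUBIC)
    cv2.imwrite('pics/'+fn,np.hstack([a,b])[...,::-1]); return c,s
E
python3 - <<'E'
from h import *
st(); box_crop('b1.png')
E
```

```text
{'time_s': 14.9833, 'ee_pos': [0.5398, -0.1646, 0.126], 'eef_rot': [3.1402, 0.0052, -0.1444], 'force': [0.1782, -0.2228, -0.3597], 'grip_width': 0.0394, 'qpos': [-0.3595, 0.3788, 1.5345, -0.0026, 1.233, 1.3566]}
```

View pics/b1.png

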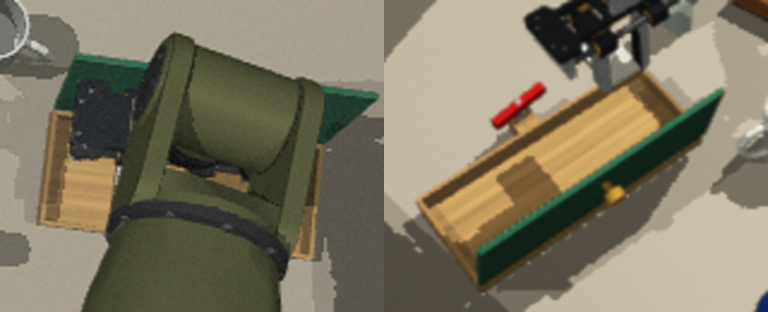

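Emit:
servo_tool([
  [0,0,-0.03,0,0,0,-1],
  [0,0,-0.06,0,0,0,-1],
  [0,0,-0.085,0,0,0,-1],
  [0,0,-0.105,0,0,0,-1],
  [0,0,-0.118,0,0,0,-1],
  [0,0,-0.126,0,0,0,-1],
  [0,0,-0.131,0,0,0,-1],
  [0,0,-0.135,0,0,0,-1],
])

```text
time_s: 15.75
ee_pos: [0.5406, -0.1626, -0.0086]
eef_rot: [3.14, 0.004, -0.142]
force: [0.0, 0.2, -0.6]
grip_width: 0.0396
```

Emit:
servo_tool([
  [0,0,-0.001,0,0,0,-1],
  [0,0,-0.002,0,0,0,-1],
  [0,0,-0.003,0,0,0,-1],
  [0,0,-0.004,0,0,0,-1],
  [0,0,-0.005,0,0,0,-1],
  [0,0,-0.006,0,0,0,-1],
  [0,0,-0.007,0,0,0,-1],
  [0,0,-0.007,0,0,0,-1],
])

```text
time_s: 16.42
ee_pos: [0.5406, -0.1626, -0.0157]
eef_rot: [3.14, 0.004, -0.142]
force: [0.3, -0.3, 0.3]
grip_width: 0.039
```

Run:
```python
from h import *
st(); c,s=box_crop('b2.png')
cv2.imwrite('pics/b2b.png',cv2.resize(s['image'][210:270,180:270],None,fx=8,fy=8,interpolation=cv2.INTER_CUBIC)[...,::-1])
```

```text
{'time_s': 16.4167, 'ee_pos': [0.5406, -0.1626, -0.0157], 'eef_rot': [3.1403, 0.0045, -0.142], 'force': [0.2705, -0.3004, 0.3154], 'grip_width': 0.039, 'qpos': [-0.356, 0.5619, 1.6353, -0.0027, 0.9485, 1.3584]}
```

View pics/b2b.png

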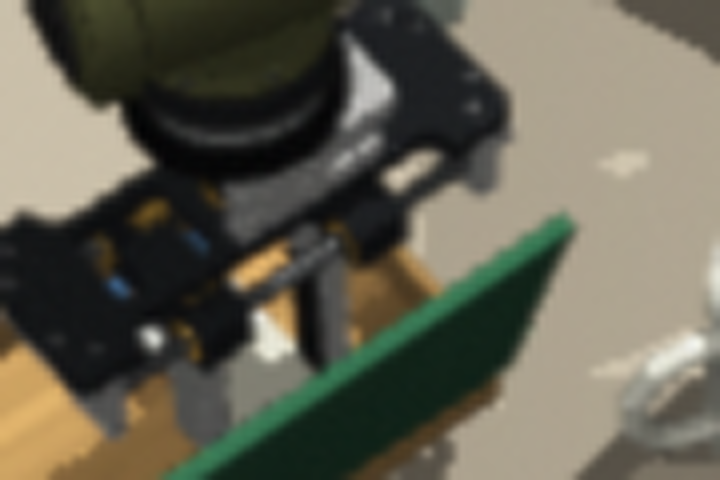

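Emit:
servo_tool([
  [0,0,-0.001,0,0,0,-1],
  [0,0,-0.001,0,0,0,-1],
  [0,0,-0.002,0,0,0,-1],
  [0,0,-0.002,0,0,0,-1],
  [0,0,-0.003,0,0,0,-1],
  [0,0,-0.003,0,0,0,-1],
  [0,0,-0.003,0,0,0,-1],
  [0,0,-0.003,0,0,0,-1],
])

```text
time_s: 17.18
ee_pos: [0.5407, -0.1627, -0.0183]
eef_rot: [3.14, 0.004, -0.142]
force: [-1.6, 0.4, 5.0]
grip_width: 0.0397
```

Emit:
servo_tool([
  [0,0,0,0,0,0,0.2],
  [0,0,0,0,0,0,0.2],
  [0,0,0,0,0,0,0.2],
  [0,0,0.01,0,0,0,0.2],
  [0,0,0.03,0,0,0,0.2],
  [0,0,0.06,0,0,0,0.2],
  [0,0,0.1,0,0,0,0.2],
  [0,0,0.14,0,0,0,0.2],
])

```text
time_s: 17.85
ee_pos: [0.5401, -0.1624, 0.1236]
eef_rot: [3.14, 0.005, -0.142]
force: [0.5, 0.3, 0.7]
grip_width: 0.0564
```

Emit:
servo_tool([
  [-0.01,0.04,0,0,0,0.08,-1],
  [-0.02,0.08,0,0,0,0.16,-1],
  [-0.03,0.12,0,0,0,0.24,-1],
  [-0.04,0.16,0,0,0,0.291,-1],
  [-0.05,0.2,0,0,0,0.291,-1],
  [-0.055,0.24,0,0,0,0.291,-1],
  [-0.055,0.27,0,0,0,0.291,-1],
  [-0.055,0.28,0,0,0,0.291,-1],
])

```text
time_s: 18.52
ee_pos: [0.4847, 0.1209, 0.1246]
eef_rot: [3.141, 0.004, 0.152]
force: [0.2, 0.0, 0.3]
grip_width: 0.0066
```

Run:
```python
from h import *
st(); c,s=box_crop('b3.png'); trivet_crop('t10.png')
```

```text
{'time_s': 18.5167, 'ee_pos': [0.4847, 0.1209, 0.1246], 'eef_rot': [3.1409, 0.0039, 0.152], 'force': [0.161, 0.017, 0.335], 'grip_width': 0.0066, 'qpos': [0.1716, 0.2406, 1.7206, -0.0007, 1.1843, 1.5906]}
```

View pics/b3.png

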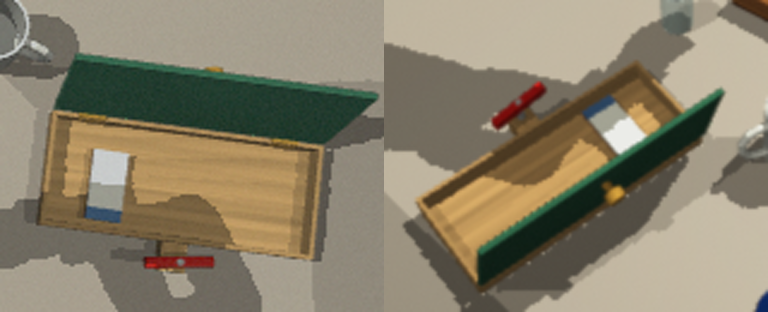

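View pics/t10.png

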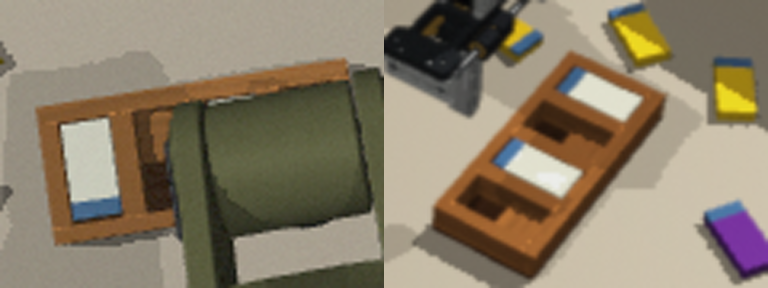

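Tile 1 lies flat in the box at (108,185) in the crop. Next is tile B in pocket y = -31.

Emit:
servo_tool([
  [0.0065,0.035,0,0,0,0,-1],
  [0.0065,0.0706,0,0,0,0,-1],
  [0.0065,0.0706,-0.035,0,0,0,-1],
  [0.0065,0.0706,-0.07,0,0,0,-1],
  [0.0065,0.0706,-0.095,0,0,0,-1],
  [0.0065,0.0706,-0.106,0,0,0,-1],
  [0.0065,0.0706,-0.112,0,0,0,-1],
  [0.0065,0.0706,-0.116,0,0,0,-1],
])

```text
time_s: 19.38
ee_pos: [0.4924, 0.1865, 0.0081]
eef_rot: [3.14, 0.005, 0.148]
force: [-0.2, 0.9, 0.1]
grip_width: 0.0008
```

Emit:
servo_tool([
  [0,0,-0.001,0,0,0,-1],
  [0,0,-0.002,0,0,0,-1],
  [0,0,-0.003,0,0,0,-1],
  [0,0,-0.004,0,0,0,-1],
  [0,0,-0.005,0,0,0,-1],
  [0,0,-0.006,0,0,0,-1],
  [0,0,-0.007,0,0,0,-1],
  [0,0,-0.008,0,0,0,-1],
])

```text
time_s: 20.05
ee_pos: [0.4927, 0.1866, 0.0004]
eef_rot: [3.14, 0.004, 0.148]
force: [-0.8, -0.6, 7.8]
grip_width: 0.0003
```

Emit:
servo_tool([
  [0,0,0.015,0,0,0,-1],
  [0,0,0.05,0,0,0,-1],
  [0,0,0.09,0,0,0,0],
  [0.005,0.004,0.1,0.016,-0.109,0,0.2],
  [0.01,0.008,0.1,0.032,-0.218,0,0.2],
  [0.02,0.008,0.1,0.049,-0.326,0,0.2],
  [0.027,0.008,0.095,0.065,-0.437,0,0.2],
  [0.028,0.008,0.09,0.065,-0.437,0,0.2],
])

```text
time_s: 20.72
ee_pos: [0.519, 0.1945, 0.0893]
eef_rot: [3.14, -0.442, 0.149]
force: [-1.1, 1.1, -0.7]
grip_width: 0.0366
```

Run:
```python
from h import *
st(); c,s=trivet_crop('t11.png'); whites2(s)
```

```text
{'time_s': 20.7167, 'ee_pos': [0.519, 0.1945, 0.0893], 'eef_rot': [3.1403, -0.4418, 0.1489], 'force': [-1.1403, 1.0528, -0.6999], 'grip_width': 0.0366, 'qpos': [0.3363, 0.1773, 1.9691, -0.1515, 0.5657, 1.8687]}
white [309. 160.] 187 (array([504.8, 316.6]), array([69.7, 45.3]), 5.0) z [0.0301 0.0352 0.0408] n [-0.004  0.041  0.999]
white [288. 182.] 153 (array([516. , 192.9]), array([65.3, 43. ]), 9.4) z [0.0219 0.0393 0.0514] n [-0.418 -0.06   0.906]
```

View pics/t11.png

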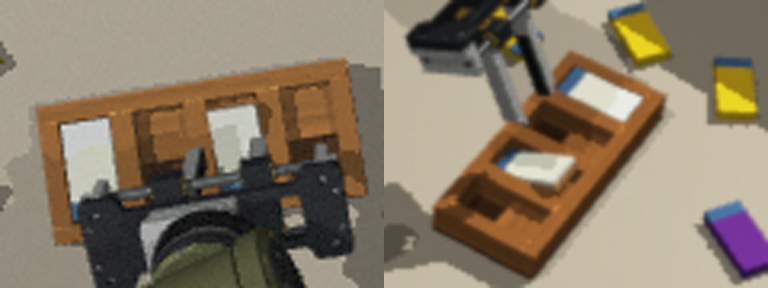

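Emit:
servo_tool([
  [0,0,0,0,0,0,0.2],
  [0.009,0.001,-0.02,0,0,0,0.2],
  [0.018,0.003,-0.04,0,0,0,0.2],
  [0.026,0.004,-0.057,0,0,0,0.2],
  [0.032,0.005,-0.069,0,0,0,0.2],
  [0.035,0.005,-0.076,0,0,0,0.2],
  [0.035,0.005,-0.077,0,0,0,0.2],
  [0.035,0.005,-0.077,0,0,0,0.2],
])

```text
time_s: 21.48
ee_pos: [0.5558, 0.1993, 0.0129]
eef_rot: [3.139, -0.433, 0.148]
force: [0.7, 0.6, -0.0]
grip_width: 0.0565
```

Emit:
servo_tool([
  [-0.001,0,0.001,0,0,0,0.2],
  [-0.001,0,0.001,0,0,0,-1],
  [-0.001,0,0.001,0,0,0,-1],
  [-0.001,0,0.001,0,0,0,-1],
  [-0.001,0,0.001,0,0,0,-1],
  [-0.001,0,0.001,0,0,0,-1],
  [-0.001,0,0.001,0,0,0,-1],
  [-0.001,0,0.001,0,0,0,-1],
])

```text
time_s: 22.15
ee_pos: [0.5549, 0.1994, 0.014]
eef_rot: [3.139, -0.433, 0.148]
force: [1.2, 0.4, 2.0]
grip_width: 0.0397
```

Emit:
servo_tool([
  [0,0,0,0,0,0,-1],
  [0,0,0.006,0,0,0,-1],
  [0,0,0.012,0,0,0,-1],
  [0,0,0.03,0,0,0,-1],
  [0,0,0.05,0,0,0,-1],
  [0,0,0.075,0,0,0,-1],
  [0,0,0.1,0,0,0,-1],
  [0,0,0.105,0,0,0,-1],
])

```text
time_s: 22.82
ee_pos: [0.5563, 0.1999, 0.1239]
eef_rot: [3.141, -0.439, 0.147]
force: [0.2, -0.1, 0.2]
grip_width: 0.0397
```

Run:
```python
from h import *
st(); c,s=trivet_crop('t12.png')
```

```text
{'time_s': 22.8167, 'ee_pos': [0.5563, 0.1999, 0.1239], 'eef_rot': [3.1407, -0.4387, 0.1472], 'force': [0.1666, -0.0657, 0.177], 'grip_width': 0.0397, 'qpos': [0.3209, 0.2038, 1.8411, -0.1203, 0.6674, 1.8229]}
```

View pics/t12.png

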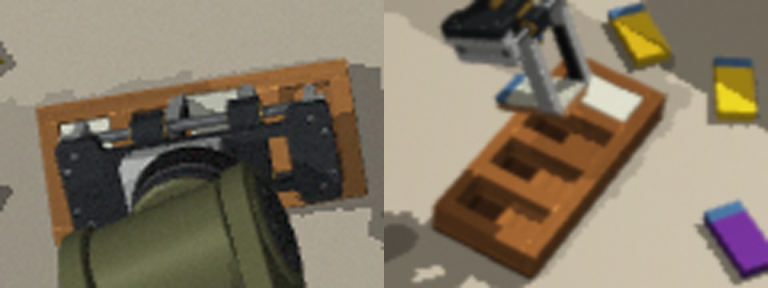

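Emit:
servo_tool([
  [0,0,0.01,-0.016,0.11,0,-1],
  [0,0,0.01,-0.032,0.22,0,-1],
  [0,-0.01,0.01,-0.049,0.33,0,-1],
  [-0.005,-0.04,0.01,-0.064,0.433,0,-1],
  [-0.005,-0.075,0.01,-0.064,0.433,0,-1],
  [-0.005,-0.11,0.01,-0.064,0.433,0,-1],
  [-0.005,-0.145,0.01,-0.064,0.433,0,-1],
  [-0.005,-0.18,0.01,-0.064,0.433,0,-1],
])

```text
time_s: 23.58
ee_pos: [0.5493, 0.0179, 0.1285]
eef_rot: [3.141, 0.005, 0.147]
force: [0.4, 0.9, -0.5]
grip_width: 0.0398
```

Emit:
servo_tool([
  [-0.003,-0.035,0,0,0,-0.08,-1],
  [-0.006,-0.07,0,0,0,-0.16,-1],
  [-0.009,-0.105,0,0,0,-0.24,-1],
  [-0.012,-0.14,0,0,0,-0.289,-1],
  [-0.015,-0.175,0,0,0,-0.289,-1],
  [-0.018,-0.21,0,0,0,-0.289,-1],
  [-0.02,-0.24,0,0,0,-0.289,-1],
  [-0.0215,-0.262,0,0,0,-0.289,-1],
])

```text
time_s: 24.25
ee_pos: [0.5266, -0.2463, 0.1266]
eef_rot: [3.141, 0.008, -0.143]
force: [-0.1, -0.0, -0.8]
grip_width: 0.0395
```

Run:
```python
from h import *
st(); box_crop('b4.png')
```

```text
{'time_s': 24.25, 'ee_pos': [0.5266, -0.2463, 0.1266], 'eef_rot': [3.1412, 0.0076, -0.1433], 'force': [-0.1165, -0.0433, -0.7972], 'grip_width': 0.0395, 'qpos': [-0.499, 0.4164, 1.4806, -0.0031, 1.2516, 1.2161]}
```

View pics/b4.png

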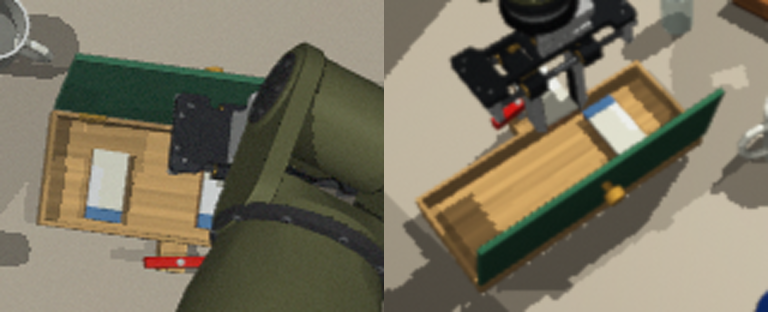

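Emit:
servo_tool([
  [0.003,0.002,-0.03,0,0,0,-1],
  [0.003,0.002,-0.06,0,0,0,-1],
  [0.003,0.002,-0.085,0,0,0,-1],
  [0.003,0.002,-0.105,0,0,0,-1],
  [0.003,0.002,-0.118,0,0,0,-1],
  [0.003,0.002,-0.128,0,0,0,-1],
  [0.003,0.002,-0.135,0,0,0,-1],
  [0.003,0.002,-0.139,0,0,0,-1],
])

```text
time_s: 25.02
ee_pos: [0.5296, -0.2444, -0.0131]
eef_rot: [3.141, 0.008, -0.145]
force: [0.2, -0.8, -0.5]
grip_width: 0.0393
```

Emit:
servo_tool([
  [0,0,-0.001,0,0,0,-1],
  [0,0,-0.002,0,0,0,-1],
  [0,0,-0.003,0,0,0,-1],
  [0,0,-0.004,0,0,0,-1],
  [0,0,-0.005,0,0,0,-1],
  [0,0,-0.0055,0,0,0,-1],
  [0,0,-0.006,0,0,0,-1],
  [0,0,-0.006,0,0,0,-1],
])

```text
time_s: 25.68
ee_pos: [0.5297, -0.2445, -0.0186]
eef_rot: [3.141, 0.008, -0.145]
force: [-2.4, 1.7, 3.3]
grip_width: 0.0392
```

Contact at 3.3 N, so I'll release and go back for tile A.

Emit:
servo_tool([
  [0,0,0,0,0,0,0.2],
  [0,0,0,0,0,0,0.2],
  [0,0,0,0,0,0,0.2],
  [0,0,0.01,0,0,0,0.2],
  [0,0,0.03,0,0,0,0.2],
  [0,0,0.06,0,0,0,0.2],
  [0,0,0.1,0,0,0,0.2],
  [0,0,0.14,0,0,0,0.2],
])

```text
time_s: 26.35
ee_pos: [0.5292, -0.2441, 0.1233]
eef_rot: [3.141, 0.009, -0.145]
force: [0.6, -0.6, 0.6]
grip_width: 0.0561
```

Emit:
servo_tool([
  [-0.005,0.04,0,0,0,0.08,-1],
  [-0.01,0.08,0,0,0,0.16,-1],
  [-0.015,0.12,0,0,0,0.24,-1],
  [-0.02,0.16,0,0,0,0.293,-1],
  [-0.025,0.2,0,0,0,0.293,-1],
  [-0.03,0.24,0,0,0,0.293,-1],
  [-0.035,0.28,0,0,0,0.293,-1],
  [-0.04,0.32,0,0,0,0.293,-1],
])

```text
time_s: 27.02
ee_pos: [0.4886, 0.0777, 0.1242]
eef_rot: [3.141, 0.008, 0.148]
force: [0.9, -0.1, -0.1]
grip_width: 0.0063
```

Run:
```python
from h import *
st(); c,s=trivet_crop('t13.png'); box_crop('b5.png'); whites2(c); whites2(s)
```

```text
{'time_s': 27.0167, 'ee_pos': [0.4886, 0.0777, 0.1242], 'eef_rot': [3.1414, 0.0077, 0.1479], 'force': [0.944, -0.1443, -0.1075], 'grip_width': 0.0063, 'qpos': [0.084, 0.2332, 1.7309, -0.0007, 1.1851, 1.5072]}
white [148. 209.] 378 (array([506.1, 320.4]), array([65.7, 43.2]), 8.9) z [0.0318 0.0359 0.0404] n [-0.007  0.001  1.   ]
white [309. 160.] 180 (array([507. , 317.8]), array([71.1, 46.2]), 6.7) z [0.0297 0.0354 0.04  ] n [-0.017  0.056  0.998]
```

View pics/b5.png

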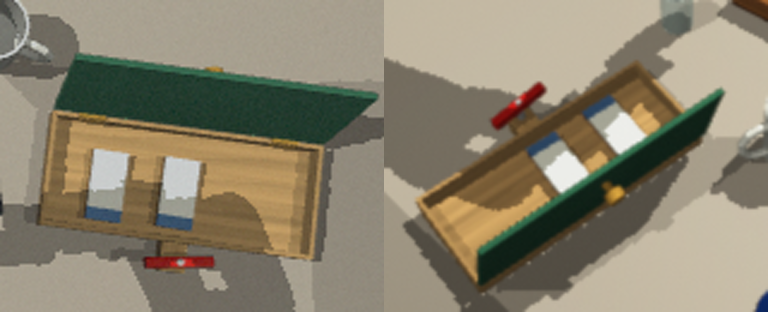

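View pics/t13.png

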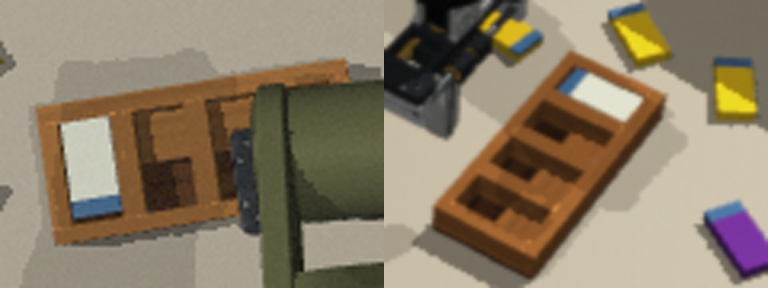

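Emit:
servo_tool([
  [-0.003,0.04,0,0,0,0,-1],
  [-0.006,0.08,0,0,0,0,-1],
  [-0.009,0.12,0,0,0,0,-1],
  [-0.012,0.16,0,0,0,0,-1],
  [-0.014,0.2,0,0,0,0,-1],
  [-0.0158,0.2364,0,0,0,0,-1],
  [-0.0158,0.2364,-0.02,0,0,0,-1],
  [-0.0158,0.2364,-0.05,0,0,0,-1],
])

```text
time_s: 27.88
ee_pos: [0.4751, 0.3141, 0.0757]
eef_rot: [-3.14, 0.003, 0.151]
force: [1.1, 0.5, -0.9]
grip_width: 0.0004
```

Emit:
servo_tool([
  [-0.0023,0,-0.03,0,0,0,-1],
  [-0.0023,0,-0.055,0,0,0,-1],
  [-0.0023,0,-0.066,0,0,0,-1],
  [-0.0023,0,-0.069,0,0,0,-1],
  [-0.0023,0,-0.071,0,0,0,-1],
  [-0.0023,0,-0.073,0,0,0,-1],
  [-0.0023,0,-0.075,0,0,0,-1],
  [-0.0023,0,-0.0755,0,0,0,-1],
])

```text
time_s: 28.55
ee_pos: [0.4734, 0.3143, 0.001]
eef_rot: [-3.14, 0.002, 0.151]
force: [-0.2, -1.1, 0.3]
grip_width: 0.0009
```

Emit:
servo_tool([
  [0,0,0.015,0,0,0,-1],
  [0,0,0.05,0,0,0,-1],
  [0,0,0.09,0,0,0,0],
  [0.005,0.001,0.1,0.016,-0.109,0,0.2],
  [0.01,0.002,0.1,0.032,-0.218,0,0.2],
  [0.02,0.003,0.1,0.049,-0.326,0,0.2],
  [0.027,0.004,0.095,0.065,-0.437,0,0.2],
  [0.029,0.004,0.09,0.065,-0.437,0,0.2],
])

```text
time_s: 29.22
ee_pos: [0.5008, 0.3182, 0.0907]
eef_rot: [-3.141, -0.444, 0.153]
force: [-0.5, 0.4, -0.9]
grip_width: 0.0368
```

Run:
```python
from h import *
st(); c,s=trivet_crop('t14.png'); whites2(s)
```

```text
{'time_s': 29.2167, 'ee_pos': [0.5008, 0.3182, 0.0907], 'eef_rot': [-3.1412, -0.4443, 0.1533], 'force': [-0.5183, 0.4398, -0.8669], 'grip_width': 0.0368, 'qpos': [0.5978, 0.2753, 1.842, -0.3131, 0.642, 2.2306]}
white [308. 159.] 133 (array([499.6, 313.6]), array([65.1, 44.3]), 9.9) z [0.0233 0.0401 0.0541] n [-0.441 -0.042  0.897]
```

View pics/t14.png

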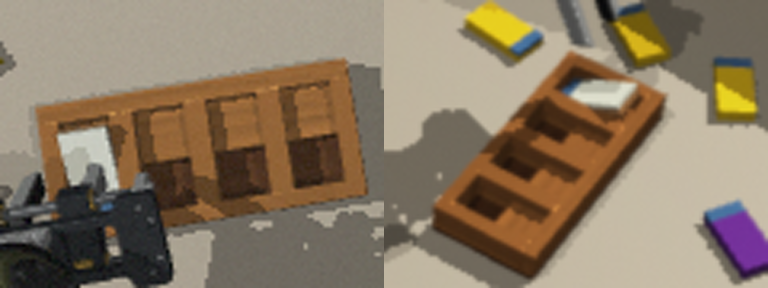

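Emit:
servo_tool([
  [0,0,0,0,0,0,0.2],
  [0.009,0.001,-0.02,0,0,0,0.2],
  [0.018,0.002,-0.04,0,0,0,0.2],
  [0.026,0.003,-0.057,0,0,0,0.2],
  [0.032,0.003,-0.069,0,0,0,0.2],
  [0.034,0.003,-0.0755,0,0,0,0.2],
  [0.034,0.003,-0.0765,0,0,0,0.2],
  [0.034,0.003,-0.0765,0,0,0,0.2],
])

```text
time_s: 29.98
ee_pos: [0.5362, 0.321, 0.0145]
eef_rot: [3.141, -0.436, 0.151]
force: [1.2, -0.4, -0.3]
grip_width: 0.0562
```

Emit:
servo_tool([
  [0,0,0,0,0,0,0.2],
  [0,0,0,0,0,0,-1],
  [0,0,0,0,0,0,-1],
  [0,0,0,0,0,0,-1],
  [0,0,0,0,0,0,-1],
  [0,0,0,0,0,0,-1],
  [0,0,0,0,0,0,-1],
  [0,0,0,0,0,0,-1],
])

```text
time_s: 30.65
ee_pos: [0.5364, 0.3219, 0.0153]
eef_rot: [-3.141, -0.437, 0.151]
force: [-2.7, 4.7, 2.0]
grip_width: 0.0392
```

Emit:
servo_tool([
  [0,0,0,0,0,0,-1],
  [0,0,0.006,0,0,0,-1],
  [0,0,0.012,0,0,0,-1],
  [0,0,0.03,0,0,0,-1],
  [0,0,0.05,0,0,0,-1],
  [0,0,0.075,0,0,0,-1],
  [0,0,0.1,0,0,0,-1],
  [0,0,0.105,0,0,0,-1],
])

```text
time_s: 31.32
ee_pos: [0.5377, 0.3226, 0.1254]
eef_rot: [-3.138, -0.443, 0.15]
force: [0.5, 0.9, -1.3]
grip_width: 0.0395
```

Run:
```python
from h import *
st(); c,s=trivet_crop('t15.png')
```

```text
{'time_s': 31.3167, 'ee_pos': [0.5377, 0.3226, 0.1254], 'eef_rot': [-3.1383, -0.4427, 0.1503], 'force': [0.5118, 0.9319, -1.2875], 'grip_width': 0.0395, 'qpos': [0.5628, 0.2936, 1.7242, -0.256, 0.7292, 2.14]}
```

View pics/t15.png

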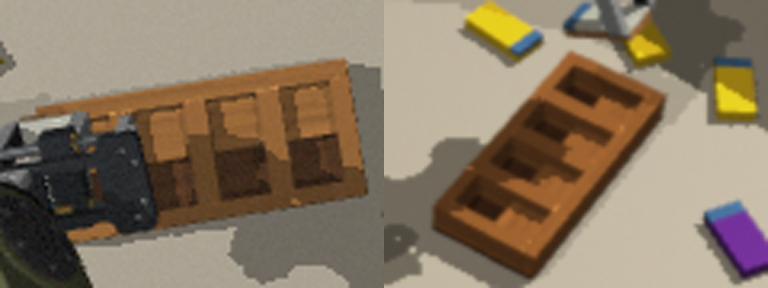

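Emit:
servo_tool([
  [0,0,0.01,-0.016,0.11,0,-1],
  [0,0,0.01,-0.032,0.22,0,-1],
  [0,-0.01,0.01,-0.049,0.33,0,-1],
  [-0.005,-0.04,0.01,-0.065,0.437,0,-1],
  [-0.005,-0.075,0.01,-0.065,0.437,0,-1],
  [-0.005,-0.11,0.01,-0.065,0.437,0,-1],
  [-0.005,-0.145,0.01,-0.065,0.437,0,-1],
  [-0.005,-0.18,0.01,-0.065,0.437,0,-1],
])

```text
time_s: 32.08
ee_pos: [0.5309, 0.1401, 0.1299]
eef_rot: [-3.139, 0.005, 0.15]
force: [0.7, -0.7, -0.9]
grip_width: 0.0397
```

Emit:
servo_tool([
  [0,-0.035,0,0,0,-0.04,-1],
  [0,-0.07,0,0,0,-0.08,-1],
  [0,-0.105,0,0,0,-0.12,-1],
  [0,-0.14,0,0,0,-0.16,-1],
  [-0.002,-0.175,0,0,0,-0.2,-1],
  [-0.004,-0.21,0,0,0,-0.24,-1],
  [-0.007,-0.24,0,0,0,-0.28,-1],
  [-0.009,-0.265,0,0,0,-0.292,-1],
])

```text
time_s: 32.75
ee_pos: [0.5207, -0.127, 0.1283]
eef_rot: [-3.139, 0.008, -0.146]
force: [-0.0, 0.3, -0.3]
grip_width: 0.0395
```

Emit:
servo_tool([
  [0,-0.035,0,0,0,0,-1],
  [0,-0.07,0,0,0,0,-1],
  [0,-0.105,0,0,0,0,-1],
  [0,-0.14,0,0,0,0,-1],
  [0,-0.17,0,0,0,0,-1],
  [-0.001,-0.19,0,0,0,0,-1],
  [-0.002,-0.196,0,0,0,0,-1],
  [-0.002,-0.196,0,0,0,0,-1],
])

```text
time_s: 33.42
ee_pos: [0.5176, -0.3238, 0.1264]
eef_rot: [-3.138, 0.01, -0.148]
force: [0.2, 0.3, -0.7]
grip_width: 0.0394
```

Run:
```python
from h import *
st(); box_crop('b6.png')
```

```text
{'time_s': 33.4167, 'ee_pos': [0.5176, -0.3238, 0.1264], 'eef_rot': [-3.138, 0.0102, -0.1477], 'force': [0.1844, 0.2552, -0.6676], 'grip_width': 0.0394, 'qpos': [-0.6183, 0.4825, 1.3855, -0.0015, 1.2844, 1.1007]}
```

View pics/b6.png

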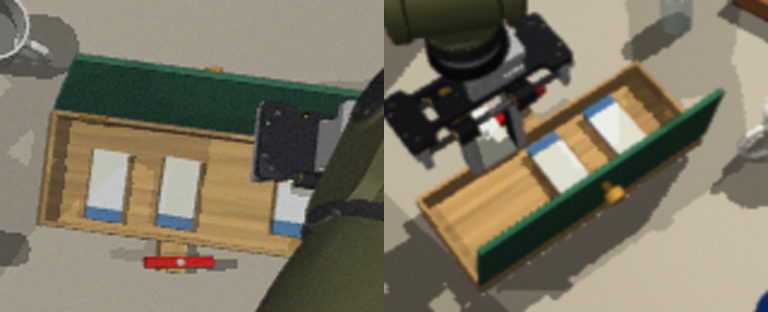

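Emit:
servo_tool([
  [0.002,0,-0.03,0,0,0.005,-1],
  [0.002,0,-0.06,0,0,0.005,-1],
  [0.002,0,-0.085,0,0,0.005,-1],
  [0.002,0,-0.105,0,0,0.005,-1],
  [0.002,0,-0.118,0,0,0.005,-1],
  [0.002,0,-0.128,0,0,0.005,-1],
  [0.002,0,-0.135,0,0,0.005,-1],
  [0.002,0,-0.139,0,0,0.005,-1],
])

```text
time_s: 34.18
ee_pos: [0.5206, -0.3217, -0.0119]
eef_rot: [-3.138, 0.009, -0.14]
force: [-0.2, 0.8, -0.6]
grip_width: 0.0398
```

Emit:
servo_tool([
  [0,0,-0.001,0,0,0,-1],
  [0,0,-0.002,0,0,0,-1],
  [0,0,-0.003,0,0,0,-1],
  [0,0,-0.004,0,0,0,-1],
  [0,0,-0.005,0,0,0,-1],
  [0,0,-0.0055,0,0,0,-1],
  [0,0,-0.006,0,0,0,-1],
  [0,0,-0.006,0,0,0,-1],
])

```text
time_s: 34.85
ee_pos: [0.5206, -0.3217, -0.0179]
eef_rot: [-3.138, 0.009, -0.14]
force: [-0.4, -0.6, -1.4]
grip_width: 0.0393
```

Emit:
servo_tool([
  [0,0,-0.001,0,0,0,-1],
  [0,0,-0.001,0,0,0,-1],
  [0,0,-0.002,0,0,0,-1],
  [0,0,-0.002,0,0,0,-1],
  [0,0,-0.0025,0,0,0,-1],
  [0,0,-0.0025,0,0,0,-1],
  [0,0,-0.0025,0,0,0,-1],
  [0,0,-0.0025,0,0,0,-1],
])

```text
time_s: 35.52
ee_pos: [0.5209, -0.3219, -0.0182]
eef_rot: [-3.139, 0.008, -0.14]
force: [-8.5, 7.8, 21.9]
grip_width: 0.0392
```

Emit:
servo_tool([
  [0,0,0,0,0,0,0.2],
  [0,0,0,0,0,0,0.2],
  [0,0,0,0,0,0,0.2],
  [0,0,0.01,0,0,0,0.2],
  [0,0,0.03,0,0,0,0.2],
  [0,0,0.06,0,0,0,0.2],
  [0,0,0.1,0,0,0,0.2],
  [0,0,0.14,0,0,0,0.2],
])

```text
time_s: 36.18
ee_pos: [0.5204, -0.3215, 0.1234]
eef_rot: [-3.138, 0.01, -0.14]
force: [0.2, 0.4, 0.0]
grip_width: 0.0566
```

Emit:
servo_tool([
  [-0.02,0,0.03,0,0,0,-1],
  [-0.05,0,0.06,0,0,0,-1],
  [-0.08,0,0.08,0,0,0,-1],
  [-0.11,0,0.08,0,0,0,-1],
  [-0.14,0,0.08,0,0,0,-1],
  [-0.16,0,0.08,0,0,0,-1],
  [-0.16,0,0.08,0,0,0,-1],
  [-0.16,0,0.08,0,0,0,-1],
])

```text
time_s: 36.85
ee_pos: [0.36, -0.3217, 0.2043]
eef_rot: [-3.139, 0.008, -0.141]
force: [0.7, -0.5, -0.8]
grip_width: 0.0067
```

Run:
```python
from h import *
st(); c,s=box_crop('b7.png')
for n,c in (('top',c),('scene',s)):
    P=cloud(c); H=hsv(c); h,sa,v=[H[...,i].astype(int) for i in range(3)]; ok=c['depth']>0
    g=ok&(h>60)&(h<95)&(sa>100)&(P[...,0]<.7)&(P[...,0]>.5)&(P[...,1]>-.45)&(P[...,1]<-.05)
    Q=P[g]; print(n,'lid',rect(Q),np.percentile(Q[:,2],[1,99]).round(4), 'edge x', Q[Q[:,2]>np.percentile(Q[:,2],93)].mean(0).round(4))
    w=ok&(sa<60)&(v>90)&(P[...,0]>.44)&(P[...,0]<.57)&(P[...,1]>-.4)&(P[...,1]<-.08)&(P[...,2]>.008)&(P[...,2]<.035)
    nn,L,S,C=cv2.connectedComponentsWithStats(w.astype(np.uint8))
    for i in range(1,nn):
        if S[i,4]>60: Q=P[L==i]; print(rect(Q),np.percentile(Q[:,2],[3,50,97]).round(4))
    r=ok&((h<6)|(h>174))&(sa>180)&(v>90); print('red',rect(P[r]))
```

```text
{'time_s': 36.85, 'ee_pos': [0.36, -0.3217, 0.2043], 'eef_rot': [-3.1389, 0.0084, -0.1413], 'force': [0.6748, -0.4554, -0.7515], 'grip_width': 0.0067, 'qpos': [-0.8033, 0.1324, 1.657, -0.0031, 1.3605, 0.9095]}
top lid (array([ 593.2, -251.6]), array([307.5,  41.1]), 81.9) [0.0383 0.1568] edge x [ 0.61   -0.2454  0.1558]
(array([ 514.5, -157.5]), array([40.5, 65.5]), 80.8) [0.0149 0.0188 0.0226]
(array([ 504.6, -238.8]), array([41.9, 65.6]), 80.1) [0.0145 0.0184 0.0221]
(array([ 497.2, -316.5]), array([41.6, 66.6]), 80.0) [0.0149 0.0186 0.0224]
red (array([ 420.7, -225.9]), array([73.6, 10.6]), 89.3)
scene lid (array([ 599.1, -256.9]), array([305.1,  34.3]), 81.7) [0.0455 0.1581] edge x [ 0.6113 -0.2664  0.1566]
(array([ 512.9, -160.6]), array([41.8, 65.6]), 80.5) [0.0124 0.0186 0.0235]
(array([ 497. , -239.3]), array([42.6, 76. ]), 79.6) [0.0118 0.0186 0.0234]
(array([ 491.3, -318.5]), array([41. , 62.3]), 80.6) [0.0131 0.0188 0.023 ]
red (array([ 423.8, -231.1]), array([12.4, 72.4]), 0.8)
```

View pics/b7.png

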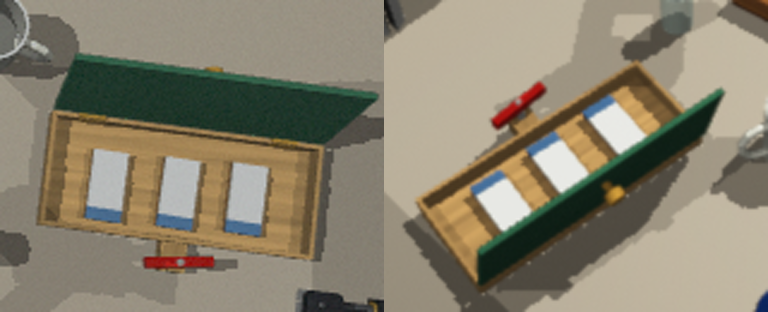

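All three tiles lie flat in the box, tops at 19 mm. Next is the lid: I'll go over and behind it, off the knob, and sweep it shut.

Emit:
servo_tool([
  [0.038,0.001,0,0,0,0,-1],
  [0.076,0.003,0,0,0,0,-1],
  [0.114,0.005,0,0,0,0,-1],
  [0.152,0.007,0,0,0,0,-1],
  [0.19,0.009,0,0,0,0,-1],
  [0.228,0.01,0,0,0,0,-1],
  [0.26,0.011,0,0,0,0,-1],
  [0.282,0.0115,0,0,0,0,-1],
])

```text
time_s: 37.62
ee_pos: [0.646, -0.3083, 0.202]
eef_rot: [-3.138, 0.01, -0.138]
force: [1.0, 0.0, -0.3]
grip_width: 0.0004
```

Emit:
servo_tool([
  [0.002,0,0,0,0,0,-1],
  [0.002,0,0,0,0,0,-1],
  [0.002,0,-0.02,0,0,0,-1],
  [0.002,0,-0.04,0,0,0,-1],
  [0.002,0,-0.06,0,0,0,-1],
  [0.002,0,-0.08,0,0,0,-1],
  [0.002,0,-0.096,0,0,0,-1],
  [0.002,0,-0.097,0,0,0,-1],
])

```text
time_s: 38.28
ee_pos: [0.6459, -0.3078, 0.1016]
eef_rot: [-3.136, 0.015, -0.138]
force: [-0.0, 0.1, -0.6]
grip_width: 0.0004
```

Run:
```python
from h import *
st(); c,s=box_crop('b8.png')
```

```text
{'time_s': 38.2833, 'ee_pos': [0.6459, -0.3078, 0.1016], 'eef_rot': [-3.1359, 0.0153, -0.1381], 'force': [-0.0211, 0.1075, -0.6237], 'grip_width': 0.0004, 'qpos': [-0.4959, 0.75, 1.0221, 0.0, 1.3858, 1.2131]}
```

View pics/b8.png

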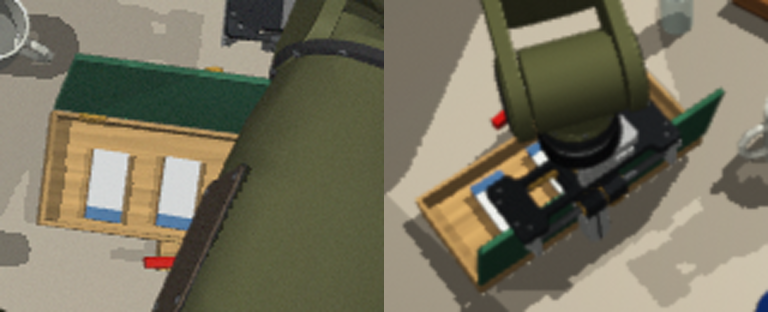

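Emit:
servo_tool([
  [-0.015,0.001,0.002,0,0,0,-1],
  [-0.029,0.003,0.004,0,0,0,-1],
  [-0.042,0.004,0.005,0,0,0,-1],
  [-0.055,0.006,0.006,0,0,0,-1],
  [-0.068,0.008,0.006,0,0,0,-1],
  [-0.081,0.009,0.006,0,0,0,-1],
  [-0.093,0.011,0.006,0,0,0,-1],
  [-0.105,0.012,0.006,0,0,0,-1],
])

```text
time_s: 39.05
ee_pos: [0.5423, -0.2966, 0.1136]
eef_rot: [-3.139, 0.008, -0.138]
force: [2.3, -0.2, -1.0]
grip_width: 0.0006
```

Run:
```python
from h import *
st(); c,s=box_crop('b9.png')
```

```text
{'time_s': 39.05, 'ee_pos': [0.5423, -0.2966, 0.1136], 'eef_rot': [-3.1387, 0.0077, -0.1381], 'force': [2.2689, -0.187, -1.0089], 'grip_width': 0.0006, 'qpos': [-0.5595, 0.5091, 1.3768, -0.0005, 1.2638, 1.1495]}
```

View pics/b9.png

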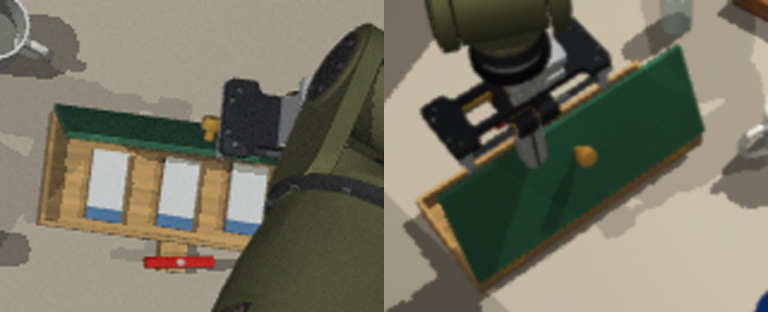

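Emit:
servo_tool([
  [-0.012,0.002,-0.007,0,0,0,-1],
  [-0.022,0.003,-0.014,0,0,0,-1],
  [-0.031,0.0045,-0.02,0,0,0,-1],
  [-0.04,0.006,-0.027,0,0,0,-1],
  [-0.048,0.007,-0.035,0,0,0,-1],
  [-0.056,0.008,-0.043,0,0,0,-1],
  [-0.062,0.009,-0.052,0,0,0,-1],
  [-0.068,0.01,-0.062,0,0,0,-1],
])

```text
time_s: 39.82
ee_pos: [0.4744, -0.2873, 0.0523]
eef_rot: [-3.14, 0.007, -0.139]
force: [0.2, -0.9, 0.9]
grip_width: 0.0009
```

Emit:
servo_tool([
  [-0.002,0,-0.005,0,0,0,-1],
  [-0.005,0.001,-0.011,0,0,0,-1],
  [-0.008,0.001,-0.02,0,0,0,-1],
  [-0.01,0.0015,-0.028,0,0,0,-1],
  [-0.011,0.0015,-0.035,0,0,0,-1],
  [-0.012,0.002,-0.04,0,0,0,-1],
  [-0.012,0.002,-0.042,0,0,0,-1],
  [-0.012,0.002,-0.043,0,0,0,-1],
])

```text
time_s: 40.48
ee_pos: [0.4621, -0.2851, 0.0093]
eef_rot: [-3.139, 0.008, -0.139]
force: [-8.0, 4.3, 15.9]
grip_width: 0.0006
```

Run:
```python
from h import *
st(); c,s=box_crop('b10.png')
```

```text
{'time_s': 40.4833, 'ee_pos': [0.4621, -0.2851, 0.0093], 'eef_rot': [-3.1391, 0.0079, -0.1387], 'force': [-7.9513, 4.3201, 15.8516], 'grip_width': 0.0006, 'qpos': [-0.6194, 0.4858, 1.6854, -0.0017, 0.9785, 1.091]}
```

View pics/b10.png

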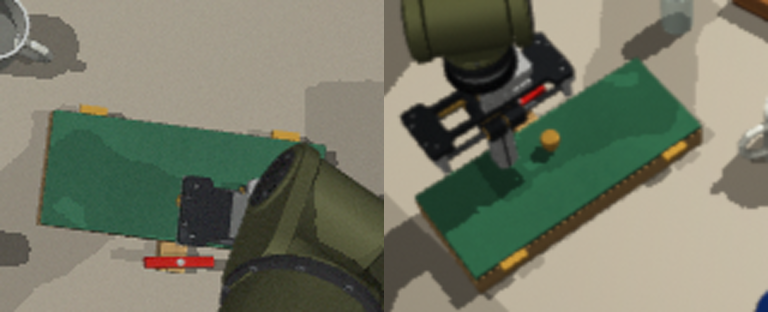

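The lid is shut. Next I'll grip the turnbutton bar across its width and turn it.

Emit:
servo_tool([
  [0,0,0.02,0,0,0,-1],
  [0,0,0.05,0,0,0,-1],
  [0,0,0.08,0,0,0.12,-1],
  [-0.01,0.01,0.1,0,0,0.24,-1],
  [-0.02,0.025,0.1,0,0,0.36,-0.36],
  [-0.03,0.04,0.1,0,0,0.48,-0.36],
  [-0.04,0.056,0.1,0,0,0.6,-0.36],
  [-0.04,0.056,0.1,0,0,0.72,-0.36],
])

```text
time_s: 41.25
ee_pos: [0.4213, -0.2274, 0.1097]
eef_rot: [-3.139, 0.007, 0.588]
force: [-0.2, -0.6, -0.4]
grip_width: 0.024
```

Emit:
servo_tool([
  [0,0,0,0,0,0.12,-0.36],
  [0,0,0,0,0,0.24,-0.36],
  [0,0,0,0,0,0.36,-0.36],
  [0,0,0,0,0,0.48,-0.36],
  [0,0,0,0,0,0.6,-0.36],
  [0,0,0,0,0,0.72,-0.36],
  [0,0,0,0,0,0.84,-0.36],
  [0,0,0,0,0,0.96,-0.36],
])

```text
time_s: 41.92
ee_pos: [0.4215, -0.2274, 0.1099]
eef_rot: [-3.14, 0.007, 1.554]
force: [1.7, -0.7, 0.4]
grip_width: 0.0299
```

Run:
```python
from h import *
st(); c,s=box_crop('b11.png')
P=cloud(s); H=hsv(s); h,sa,v=[H[...,i].astype(int) for i in range(3)]; ok=s['depth']>0
r=ok&((h<6)|(h>174))&(sa>180)&(v>90); print('red',rect(P[r]))
```

```text
{'time_s': 41.9167, 'ee_pos': [0.4215, -0.2274, 0.1099], 'eef_rot': [-3.1396, 0.0072, 1.554], 'force': [1.7239, -0.6504, 0.4316], 'grip_width': 0.0299, 'qpos': [-0.5667, 0.2103, 1.7956, -0.0079, 1.1337, -0.5466]}
red (array([ 422.9, -231.8]), array([70.9, 13.9]), 88.6)
```

View pics/b11.png

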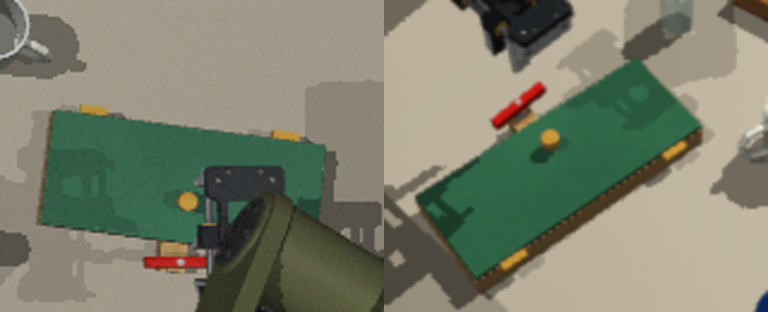

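Run:
```python
from h import *
s=dict(np.load('last_scene.npz'))
for p in [(.4215,-.2274,.1397),(.4215,-.2274,.049),(.4065,-.2274,.1397),(.4365,-.2274,.1397)]:
    u,v=proj(s,p); print(p,round((u-90)*5),round((v-180)*5))
cv2.imwrite('pics/b12.png',cv2.resize(s['image'][180:290,90:230],None,fx=5,fy=5,interpolation=cv2.INTER_CUBIC)[...,::-1])
```

```text
(0.4215, -0.2274, 0.1397) 361 220
(0.4215, -0.2274, 0.049) 383 316
(0.4065, -0.2274, 0.1397) 343 205
(0.4365, -0.2274, 0.1397) 380 235
```

View pics/b12.png

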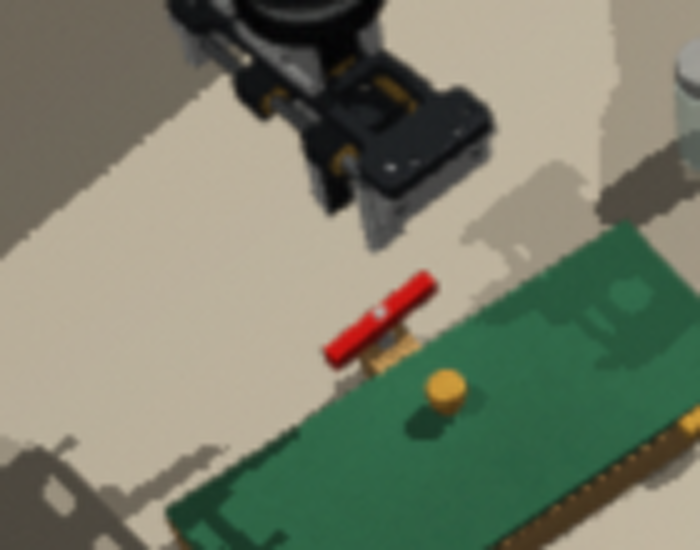

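Emit:
servo_tool([
  [0,-0.001,-0.025,0,0,0.016,-0.36],
  [0,-0.001,-0.05,0,0,0.016,-0.36],
  [0,-0.001,-0.065,0,0,0.016,-0.36],
  [0,-0.001,-0.077,0,0,0.016,-0.36],
  [0,-0.001,-0.086,0,0,0.016,-0.36],
  [0,-0.001,-0.092,0,0,0.016,-0.36],
  [0,-0.001,-0.095,0,0,0.016,-0.36],
  [0,-0.001,-0.095,0,0,0.016,-0.36],
])

```text
time_s: 42.68
ee_pos: [0.4215, -0.2284, 0.0147]
eef_rot: [-3.139, 0.007, 1.565]
force: [0.2, 0.7, 0.5]
grip_width: 0.0299
```

Run:
```python
from h import *
st(); s=shot('scene')
cv2.imwrite('pics/b13.png',cv2.resize(s['image'][210:270,130:210],None,fx=9,fy=9,interpolation=cv2.INTER_CUBIC)[...,::-1])
```

```text
{'time_s': 42.6833, 'ee_pos': [0.4215, -0.2284, 0.0147], 'eef_rot': [-3.1393, 0.007, 1.5653], 'force': [0.2007, 0.7149, 0.506], 'grip_width': 0.0299, 'qpos': [-0.5685, 0.3532, 1.8696, -0.009, 0.917, -0.5576]}
```

View pics/b13.png

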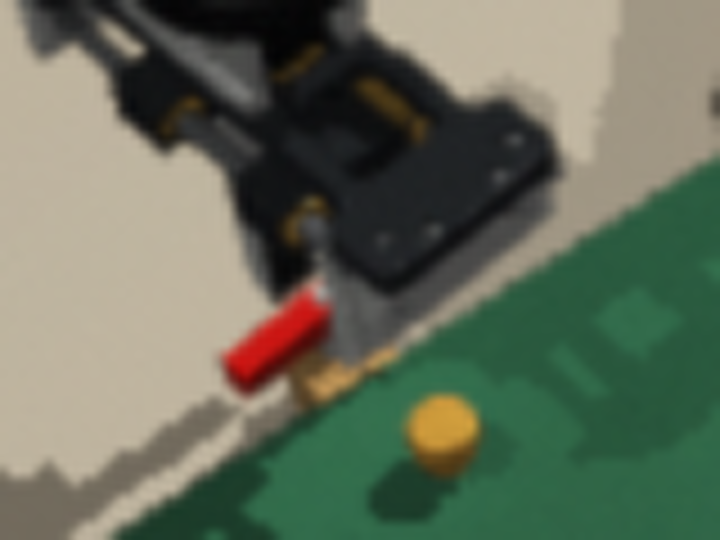

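Fingers straddle the bar. Closing gently.

Emit:
servo_tool([
  [0,0,0,0,0,0,-1],
  [0,0,0,0,0,0,-1],
  [0,0,0,0,0,0,-1],
  [0,0,0,0,0,0,-1],
  [0,0,0,0,0,0,-1],
  [0,0,0,0,0,0,-1],
  [0,0,0,0,0,0,-1],
  [0,0,0,0,0,0,-1],
], newtons=15)

```text
time_s: 43.4
ee_pos: [0.4209, -0.2286, 0.0155]
eef_rot: [-3.138, 0.007, 1.566]
force: [-8.0, -0.2, 7.6]
grip_width: 0.0116
```

Emit:
servo_tool([
  [-0.001,0,-0.0005,0,0,0.09,-1],
  [-0.001,0,-0.0005,0,0,0.18,-1],
  [-0.001,0,-0.0005,0,0,0.27,-1],
  [-0.001,0,-0.0005,0,0,0.36,-1],
  [-0.001,0,-0.0005,0,0,0.45,-1],
  [-0.001,0,-0.0005,0,0,0.54,-1],
  [-0.001,0,-0.0005,0,0,0.63,-1],
  [-0.001,0,-0.0005,0,0,0.72,-1],
])

```text
time_s: 44.07
ee_pos: [0.4213, -0.2286, 0.0156]
eef_rot: [-3.14, 0.01, 2.29]
force: [8.8, 2.5, -2.0]
grip_width: 0.0118
```

Emit:
servo_tool([
  [0,0,0,0,0,0.09,-1],
  [0,0,0,0,0,0.18,-1],
  [0,0,0,0,0,0.27,-1],
  [0,0,0,0,0,0.36,-1],
  [0,0,0,0,0,0.45,-1],
  [0,0,0,0,0,0.54,-1],
  [0,0,0,0,0,0.63,-1],
  [0,0,0,0,0,0.71,-1],
])

```text
time_s: 44.73
ee_pos: [0.4216, -0.2281, 0.0156]
eef_rot: [-3.141, 0.01, 3.004]
force: [5.0, 4.0, -3.8]
grip_width: 0.0117
```

Run:
```python
from h import *
st(); print(ctrl.get_obs()['moment']); s=shot('scene')
cv2.imwrite('pics/b14.png',cv2.resize(s['image'][210:270,130:210],None,fx=9,fy=9,interpolation=cv2.INTER_CUBIC)[...,::-1])
```

```text
{'time_s': 44.7333, 'ee_pos': [0.4216, -0.2281, 0.0156], 'eef_rot': [-3.141, 0.0104, 3.004], 'force': [5.0255, 3.981, -3.7744], 'grip_width': 0.0117, 'qpos': [-0.5748, 0.3467, 1.8763, 0.0049, 0.9089, -2.011]}
[ 0.8404468  -0.97270036 -0.04205918]
```

View pics/b14.png

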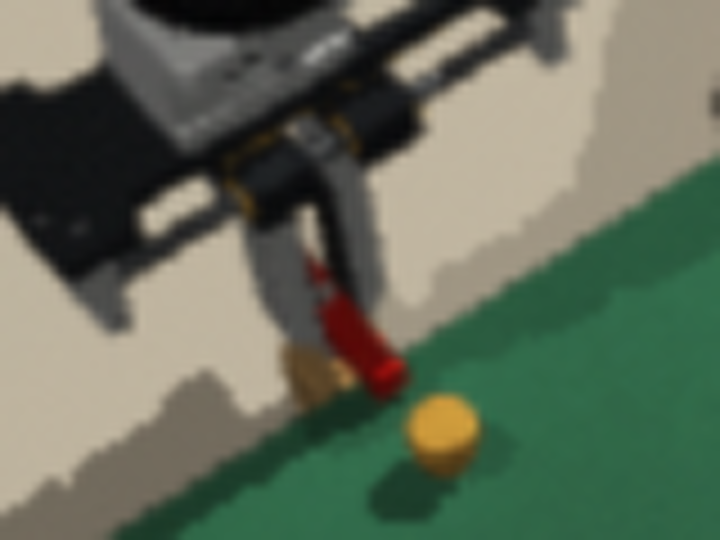

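Emit:
servo_tool([
  [0,0,0,0,0,0,-0.36],
  [0,0,0,0,0,0,-0.36],
  [0,0,0,0,0,0,-0.36],
  [0,0,0,0,0,0,-0.36],
  [0,0,0.02,0,0,0,-0.36],
  [0,0,0.05,0,0,0,-0.36],
  [0,0,0.09,0,0,0,-0.36],
  [0,0,0.12,0,0,0,-0.36],
])

```text
time_s: 45.45
ee_pos: [0.4217, -0.2282, 0.1382]
eef_rot: [-3.14, 0.011, 3.009]
force: [-0.3, -0.1, 0.5]
grip_width: 0.0301
```

Emit:
servo_tool([
  [-0.02,-0.02,0.03,0,0,0,-0.36],
  [-0.04,-0.04,0.05,0,0,0,-0.36],
  [-0.06,-0.06,0.06,0,0,0,-0.36],
  [-0.08,-0.08,0.06,0,0,0,-0.36],
  [-0.1,-0.1,0.06,0,0,0,-0.36],
  [-0.11,-0.12,0.06,0,0,0,-0.36],
  [-0.12,-0.14,0.06,0,0,0,-0.36],
  [-0.12,-0.15,0.06,0,0,0,-0.36],
])

```text
time_s: 46.12
ee_pos: [0.3002, -0.3799, 0.1984]
eef_rot: [-3.14, 0.011, 3.007]
force: [0.7, -0.1, 0.3]
grip_width: 0.0301
```

Run:
```python
from h import *
st(); c,s=box_crop('b15.png')
for n,c in (('top',c),('scene',s)):
    P=cloud(c); H=hsv(c); h,sa,v=[H[...,i].astype(int) for i in range(3)]; ok=c['depth']>0
    r=ok&((h<6)|(h>174))&(sa>170)&(v>80)&(P[...,2]>.05)&(P[...,2]<.062); print(n,'red',r.sum(),rect(P[r]))
    g=ok&(h>60)&(h<95)&(sa>100)&(P[...,0]<.65)&(P[...,0]>.4)&(P[...,1]>-.45)&(P[...,1]<-.05); Q=P[g]
    print('lid',rect(Q),np.percentile(Q[:,2],[2,50,98]).round(4))
    nv=np.linalg.svd(Q-Q.mean(0),full_matrices=False)[2][2]; print(nv.round(4))
shot('top','fin_top.png'); shot('scene','fin_scene.png')
```

```text
{'time_s': 46.1167, 'ee_pos': [0.3002, -0.3799, 0.1984], 'eef_rot': [-3.14, 0.0113, 3.0067], 'force': [0.7123, -0.1431, 0.2836], 'grip_width': 0.0301, 'qpos': [-0.9824, 0.1278, 1.676, 0.0076, 1.3291, -2.4201]}
top red 113 (array([ 422. , -226.3]), array([12. , 72.1]), 82.4)
lid (array([ 507.1, -239.1]), array([309.2, 128.6]), 82.0) [0.0344 0.0385 0.0425]
[ 9.e-04 -9.e-04  1.e+00]
scene red 81 (array([ 421.1, -230. ]), array([11.9, 72.7]), 80.6)
lid (array([ 508.4, -243.7]), array([307. , 132.7]), 81.7) [0.0337 0.0388 0.0441]
[ 0.0021 -0.0015 -1.    ]
```

View pics/b15.png

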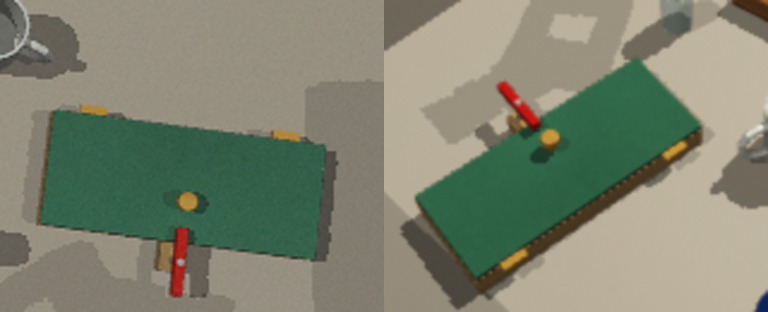

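View pics/fin_top.png

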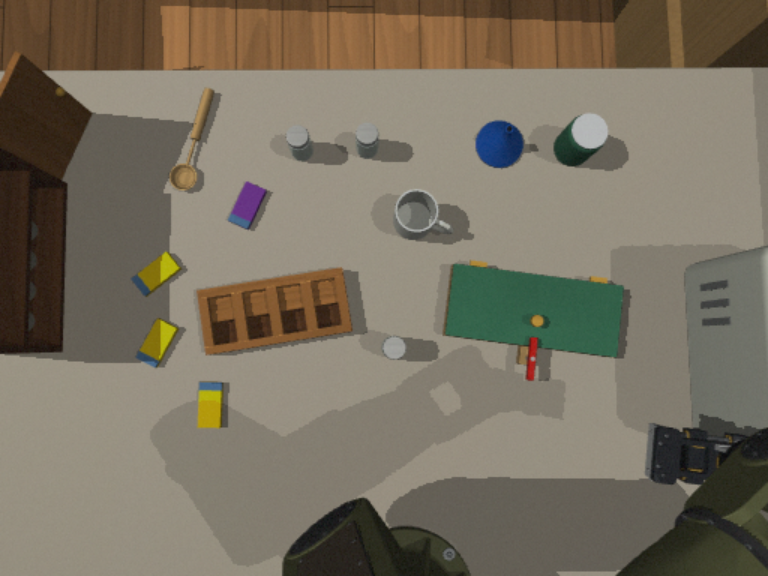

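View pics/fin_scene.png

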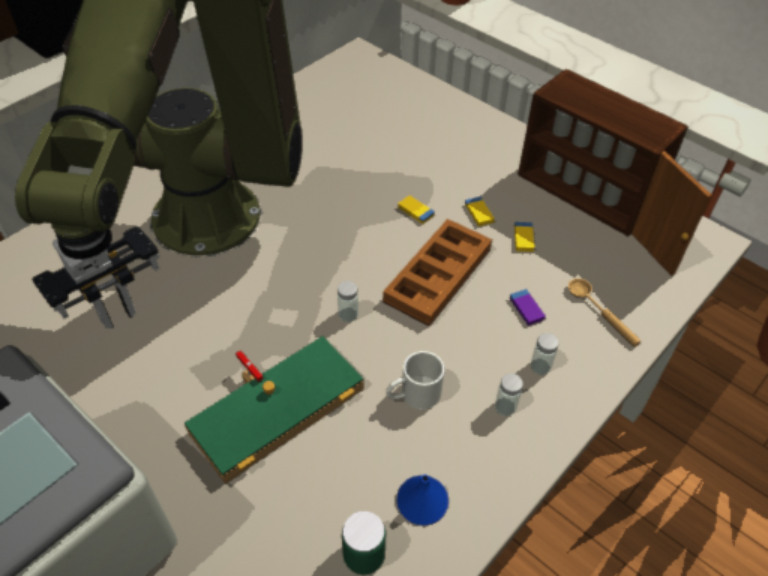

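Run:
```python
from h import *
print(hand_in()); st()
```

```text
the job is handed in; nothing more can be done
None
the job is handed in; nothing more can be done
```

All three tiles are in the box, the lid is shut with the turnbutton square across its edge, and the job is handed in at about 46 s of the 210 s allowed. I got no verdict back. There were only three tiles; the fourth pocket was empty from the start.

- **Tiles:** before the lid went down, both cameras showed all three lying flat and side by side, tops at 18–19 mm where 19 mm is right for flat. The trivet's four pockets are empty.
- **Lid:** it lies flat with its top at about 38.6 mm, against the expected 39 mm.
- **Turnbutton:** the bar's edges measure within about 1° of square to the lid, from both cameras.
- **Mug and shaker:** both are still standing where they were. The purple and yellow look-alikes were not touched.
- **Robot:** it was backed clear, with only noise-level force on the tool (under 1 N).

**Checks that failed or disagreed:**
- **Fingertip offset:** the reported TCP lay about 30 mm beyond the real fingertips along the tool axis. My first two presses therefore missed the tile. I measured the offset from the depth image and from contact, and corrected every later move for it.
- **First grip:** it was too shallow, so I opened and gripped again deeper before lifting.
- **Third tile:** it was pressed onto the box floor with about 22 N, harder than the other two, but still lay flat afterwards.
- **Cameras:** the two differ by up to 5 mm in y, so I used averages.

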